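Roll a glued-up strip panel flush

TASK

Clear the sanding block off the glued-up panel into the green tray, then take the hand roller from its blue stand and, pressing steadily with about 10 N, roll it over the panel from the strip at the red bar to the last strip under the work light, so that all six strips end fully home. Press the strips with the roller only, keep the gripper off the jig and its light, and never press harder than 40 N. Finally hang the roller back in its stand as it was, and leave everything else on the bench where it is.

Things in the scene. Friction and masses are not known exactly. Their poses are not given: they have to be found in the camera images.
- jig: Fixed jig, plywood base 270 x 180 x 18 mm, origin at the centre of its underside; x runs along the panel from the red start bar (-x) to the end under the work light (+x), z up. Panel: six rigid wooden strips, in all x -90 to 90, y -45 to 45 mm. Red bar (x -108 to -94), end bar (x 93 to 103) and side rails (|y| 49 to 61) reach 28 mm above the bench.
- sheet_start (a point): Centre of strip1 (next to the red bar), at the height its top has when home, 30 mm above the bench; at the start the strips' tops are 3 to 4 mm higher. Axes as the jig. Strips are 29 mm along x, 90 along y, centres 30 mm apart.
- sheet_end (a point): Same for strip6, 150 mm further along the jig's x. Above it is the fixed grey work light, a box over jig x 40 to 130, y -90 to 90 mm, underside 173 and top 199 mm above the bench, on two posts 14 mm thick at x 118, y +-78. A tool held upright does not fit under it: lean it back towards the red bar by 30 to 50 degrees.
- roller_grip (a point): Centre of the hand roller's dark wooden grip, 28 (own x) by 30 (own y) by 64 mm (own z). Own z points up the grip, away from the wheel; own y along the axle. The roller hangs on the stand by its crossbar, own z leaning 30 degrees towards the stand's -x. Crossbar 30 (x) x 132 (y) x 14 mm: top 32, underside 46 mm below this point along own z. 0.35 to 0.55 kg in all.
- roller: The hand roller, origin at the middle of the wheel's axle, 78 mm below roller_grip along own z; same axes. Black rubber wheel of radius 28 mm, 70 mm wide, turns freely; aluminium cheek plates beside it, 88 mm over all.
- wheel (a joint): Turning angle of the roller's wheel about its axle, rad; 0 at the start; rolling d metres turns it by d / 0.028 either way. It counts on through whole turns.
- stand: Fixed blue stand: base 150 x 150 mm, origin at the centre of its underside. Two uprights (y 51 to 69 mm either side) end in seats 90 mm above the bench that slope 30 degrees, square to the roller's own z. The ends of the crossbar lie on the seats between lips 40 mm apart and 9 mm high; the wheel hangs between the uprights.
- stand_home (a point): Where the roller_grip point is when the roller hangs in its stand. Axes of the stand (not leaning).
- block_centre (a point): Centre of the loose sanding block lying on the sheet, orange plastic on a dark sole: 100 (x) x 50 (y) x 36 (z) mm, about 0.12 kg.
- tray: Green open tray, fixed: 170 (x) x 140 (y) x 35 mm, walls and floor 5 mm, origin at the centre of its underside.
- strip1 (a joint): How far strip 1 has been pressed down, m: 0 to 0.001 at the start, 0.004 fully home. It takes about 4 N to sink and stays where it is left.
- strip2 (a joint): How far strip 2 has been pressed down, m: 0 to 0.001 at the start, 0.004 fully home. It takes about 4 N to sink and stays where it is left.
- strip3 (a joint): How far strip 3 has been pressed down, m: 0 to 0.001 at the start, 0.004 fully home. It takes about 4 N to sink and stays where it is left.
- strip4 (a joint): How far strip 4 has been pressed down, m: 0 to 0.001 at the start, 0.004 fully home. It takes about 4 N to sink and stays where it is left.
- strip5 (a joint): How far strip 5 has been pressed down, m: 0 to 0.001 at the start, 0.004 fully home. It takes about 4 N to sink and stays where it is left.
- strip6 (a joint): How far strip 6 has been pressed down, m: 0 to 0.001 at the start, 0.004 fully home. It takes about 4 N to sink and stays where it is left.
- glue: Bystander: white glue bottle, 54 mm across, 150 tall, blue cap; origin under its middle
- cup: Bystander: blue ceramic cup, 76 mm across, 100 tall, open; origin under its middle
- hoop: Bystander: brown MDF ring lying flat, 90 mm across, 18 high; origin under its middle
- disc: Bystander: dark brown MDF disc lying flat, 100 mm across, 13 high, with a thin rib across; origin under its middle
- mallet: Bystander: hammer lying flat; origin under its middle
- driver: Bystander: screwdriver lying flat; origin under its middle
- clamp: Bystander: black and blue spring clamp lying flat, 120 x 40 x 16 mm; origin under its middle
- block: The sanding block, origin under its middle.

How it is judged (in metres and radians):
On the way, in this order (a step that is already met when the one before it is completed fails the run):
1. the sanding block lies in the tray, let go, with no strip rolled yet (x of block_centre in the frame of tray between -0.06 and 0.06 m and y of block_centre in the frame of tray between -0.05 and 0.05 m and height (world z) of block_centre below 0.055 m and contact force between the fingers and block below 0.1 N and value of joint each of strip1, strip6 below 0.002 m), for 0.1 s.
2. the roller is pressing on the first half of the panel: strips 2 and 3 are home, strip 6 is still up (value of joint each of strip2, strip3 above 0.0025 m and contact force between roller and jig above 3 N and x of roller in the frame of jig between -0.06 and 0.06 m and y of roller in the frame of jig between -0.035 and 0.035 m and value of joint strip6 below 0.002 m), for 0.05 s.
3. the roller has rolled on to the last strip, pressing it; all strips are home and the wheel has turned by rolling (more than 3 rad) (value of joint each of strip1, strip2, strip3, strip4, strip5, strip6 above 0.0025 m and contact force between roller and jig above 3 N and x of roller in the frame of jig between 0.06 and 0.11 m and y of roller in the frame of jig between -0.035 and 0.035 m and (value of joint wheel above 3 rad or value of joint wheel below -3 rad)), for 0.05 s.
At the end, for the whole second after the job is handed in: All six strips are home (pressed at least 2.5 of their 4 mm), the sanding block lies in the tray, and the roller hangs still in its stand: its grip within 15 mm of where it was relative to the stand, axle within 0.15 rad of the stand's y axis, leaning 22 to 38 degrees (value of joint each of strip1, strip2, strip3, strip4, strip5, strip6 above 0.0025 m and x of block_centre in the frame of tray between -0.06 and 0.06 m and y of block_centre in the frame of tray between -0.05 and 0.05 m and height (world z) of block_centre below 0.055 m and distance between roller_grip and stand_home below 0.015 m and angle between the y axis of roller and the y axis of stand, either way round below 0.15 rad and angle between roller's own z axis and vertical between 0.38 and 0.67 rad and linear speed of each of roller, block below 0.02 m/s); the robot touches nothing.
It fails at once if the roller is pressed on the jig with more than 40 N (contact force between roller and jig above 40 N).
It fails at once if the fingers or arm push on the jig, its strips or its light (over 6 N) (contact force between any of the fingers, the arm and jig above 6 N).
It fails at once if a bystander is moved more than 30 mm or tipped over ((distance of glue from where it was at the start of the episode above 0.03 m or angle between glue's own z axis and vertical above 0.5 rad) or (distance of cup from where it was at the start of the episode above 0.03 m or angle between cup's own z axis and vertical above 0.5 rad) or (distance of hoop from where it was at the start of the episode above 0.03 m or angle between hoop's own z axis and vertical above 0.5 rad) or (distance of disc from where it was at the start of the episode above 0.03 m or angle between disc's own z axis and vertical above 0.5 rad) or (distance of mallet from where it was at the start of the episode above 0.03 m or angle between mallet's own z axis and vertical above 0.5 rad) or (distance of driver from where it was at the start of the episode above 0.03 m or angle between driver's own z axis and vertical above 0.5 rad) or (distance of clamp from where it was at the start of the episode above 0.03 m or angle between clamp's own z axis and vertical above 0.5 rad)).
It also fails if it takes over 72 s, if anything falls off the work surface, if the arm or the gripper's body presses on something with over 40 N, if the wrist force passes 120 N, or if a joint passes its speed limit or range.

ROBOT

A 6-joint arm with a two-finger parallel gripper is mounted at the origin on the work surface. World frame = base frame: x ahead of the robot, y to its left, z up, the work surface at z = 0. Lengths are in mm, angles in degrees, forces in N, time in s.
With the tool pointing down it reaches from about 300 to 850 mm from the base axis. Payload 4.2 kg.
Tool frame: the origin (TCP) lies on the centre line of the jaws, within the pads' length; the fingertips stand env.nose_length ahead of it and the grasp point (between the pads) lies 2 mm behind it (env.nose_length is the distance from the TCP to the fingertips, in mm); z points along the fingers, y is the direction in which the jaws open and shut (so a half turn about z gives the same grasp; the last joint's range is limited). The gripper opens to 91 mm and grips with 3 to 60 N. Pads are 32 mm wide; open, the fingers measure 118 mm over their backs; the gripper's body (76 mm by 178 mm) begins 60 mm behind the grasp point.
Start: joints at [62.051, 18.312, 89.639, -0, 72.044, -1.146], TCP at [259.285, 513.237, 230.976] pointing down, gripper open.
Joint ranges: [-177.97, 177.97], [-48.28, 115.42], [12.27, 149.76], [-77.06, 257.06], [2.81, 150.46], [-146.56, 146.56]. Speed limits (degrees/s): [147.25, 147.25, 180, 180, 180, 180].

INTERFACE

Orientations are given as [roll, pitch, yaw] about the fixed x, y, z axes, in that order (R = Rz(yaw) Ry(pitch) Rx(roll)).
In Python, from workcell import env gives the robot as it stands. The module is installed in compiled form; this text tells all that it offers.
- The arm moves only by the tool jog_arm, never from a script. Its argument "deltas" is a list that holds one entry, the list of rows, each a list of 5 numbers: the shift along the tool's x, y, z in m, then the turn about the tool's z in degrees, then the finger opening in m, from 0 to 0.0912. A call has 1 to 20 rows; each row is the pose to reach, as a shift and turn from the pose commanded when the call began, along the tool's axes at that moment; what a row does not reach only later rows make up. A row lasts 1/12 s, in which the tool goes at most 41.7 mm and 7.16 degrees, less where a joint would pass 70% of its speed; a pose out of reach is approached as far as the arm can. A call with a gripper value outside its range is refused whole. The fingers move at their own pace and stop on an object; "grip_force" is the grip in N (left out, the last holds). Time passes only in rows, so rows that repeat a pose let the fingers close. It gives the time, the measured TCP pose, the force and the opening at its end, in the units of the state.
- env.state(): the state, without advancing time (a new reading comes with each control period).
- env.grab_frame(name): name is "scene" or "top" or "wrist"; returns the picture (480x640x3 uint8, red, green, blue); there is no depth.
- env.camera_params(name): a dict with "fx", "fy", "cx", "cy" (pixels), "xyz" and "orientation" of the camera in the world. Camera axes: x right, y down, z forward; pixel columns grow to the right and rows downward; lengths in mm; the calibration is good to about 2 mm. The wrist camera is an equidistant fisheye: a pixel r from the principal point sees the ray r / f radians off the axis. A picture is of the moment at which its call begins: read the wrist's pose just before it. camera_params takes no time and is no camera call; for the wrist camera it gives the pose at the moment of the call.
- env.job_done(): hands the job in, once; it reports no verdict.
Trained networks look in the newest picture that a camera, given by its name, has taken for a name from the list of things; names that differ only in an ending like _2 or _b are one class to them, and where a whole thing is asked for, a point or a joint stands for the part that bears it (a point fixed in the world has none). Each returns a list of dicts, best first, with "conf" (0 to 1); they miss things now and then, are a little off and sometimes report something else, mostly with a low value. They report only what shows in the picture. A call takes as long as a camera call.
- env.look_for(camera, label): "xyz" ([x, y, z] in mm, in world coordinates, good to about 4 mm: the middle of the surface that is visible of it).
The state is a dict: "time_s": time; "qpos": joint angles; "qvel": joint speeds; "effort": joint torques, N m; "ee_pos": TCP position; "ee_rot": TCP orientation; "force": force on the tool from outside, world axes, zero at the start; "torque": the same for the moment, N m; "gripper_width": finger opening in mm.
Only numpy, scipy, OpenCV 4.12 (cv2) and the standard library are available. Lean on these libraries where they do the work, as an engineer would, in place of code of your own. Each camera call takes 0.05 s, during which the arm holds its last target.

## Working session

There is one attempt and no reset: what is moved stays moved. The work goes in short steps, Python scripts to look and compute and a tool call to move; the robot and the scene stay as the last step left them, time stands still between calls to the robot, and variables do not carry over. Pictures are saved under pics/ and viewed, and the job is handed in when it is done.

Besides the shell and the picture viewer there is one more tool, called after ">>>" as name(argument=value, ...), one argument or row to a line, values as JSON. jog_arm: Moves the arm, as the interface text tells. Its arguments: {"type":"object","properties":{"deltas":{"type":"array"},"grip_force":{"type":"number"}},"required":["deltas"]}

```bash
mkdir -p pics; ls
python3 - <<'E'
from workcell import env
import cv2
print(env.nose_length, env.state())
for n in ("scene","top"):
    im=env.grab_frame(n); cv2.imwrite(f"pics/{n}0.png",im[:,:,::-1]); print(n,env.camera_params(n))
    for l in ("block","jig","tray","roller","roller_grip","stand","strip1","strip6"):
        r=env.look_for(n,l)
        print(n,l,[( [round(v) for v in d['xyz']],round(d['conf'],2)) for d in r[:3]])
print(env.state()["time_s"])
E
```

```text
pics
17.0 {'time_s': 0.0, 'qpos': array([ 6.20512339e+01,  1.83533834e+01,  8.97081365e+01, -2.08041769e-03,
        7.20424426e+01, -1.14540825e+00]), 'qvel': array([ 0.08880689, -0.12680225, -0.0297568 ,  0.06961954,  0.01503469,
        0.08568319]), 'effort': array([-1.67836577e-03, -4.12458980e+01, -2.31975031e+01,  7.24125886e-02,
        4.55535657e-02, -1.61104763e-04]), 'ee_pos': array([259.06418278, 512.79510259, 230.09105657]), 'ee_rot': array([-1.79896019e+02, -1.00680307e-04,  1.53197285e+02]), 'force': array([-0.20192991,  0.5406021 ,  0.61719273]), 'torque': array([0.01990289, 0.0036066 , 0.00157732]), 'gripper_width': 91.18894823355282}
scene {'fx': 451.74221713705424, 'fy': 451.74221713705424, 'cx': 314.31953530385033, 'cy': 241.21217530971285, 'xyz': array([1086.078261  , -562.32469849,  794.70408583]), 'orientation': array([-131.95062808,    1.08235702,   42.72748375])}
scene block [([620, -63, 71], 0.78)]
scene jig [([598, 42, 27], 0.63), ([569, 69, 33], 0.35), ([635, -39, 30], 0.2)]
scene tray [([537, -288, 3], 0.88)]
scene roller [([549, 303, 101], 0.82)]
scene 
[... 286 characters left out ...]
.61)]
top {'fx': 480.40043466229315, 'fy': 480.40043466229315, 'cx': 316.81226912988484, 'cy': 242.1129871552835, 'xyz': array([ 474.92473536,    2.17591965, 1214.30388037]), 'orientation': array([-176.48888039,   -0.23002124,  -89.09815297])}
top block [([603, -48, 70], 0.69)]
top jig [([572, 33, 37], 0.59)]
top tray [([539, -288, 6], 0.8), ([566, -16, 35], 0.51)]
top roller [([538, 302, 99], 0.94), ([528, 265, 11], 0.36)]
top roller_grip [([538, 299, 97], 0.73), ([630, -457, 24], 0.66)]
top stand [([532, 268, 10], 0.86)]
top strip1 [([566, -16, 35], 0.76), ([562, -45, 34], 0.75), ([570, -72, 30], 0.72)]
top strip6 [([566, -16, 35], 0.76), ([562, -45, 34], 0.75), ([570, -72, 30], 0.72)]
0.9
```

View pics/scene0.png

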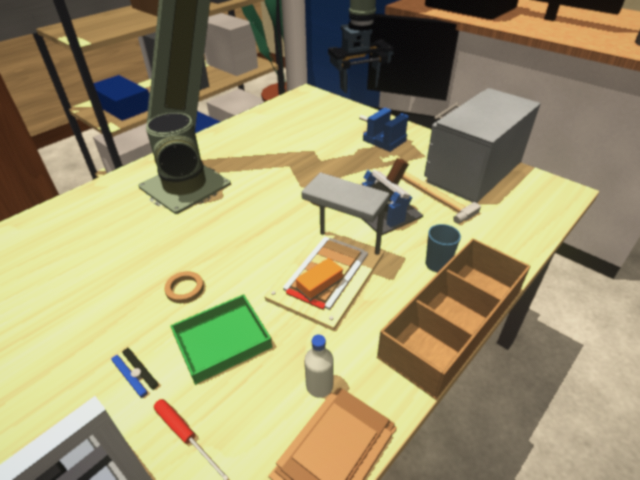

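View pics/top0.png

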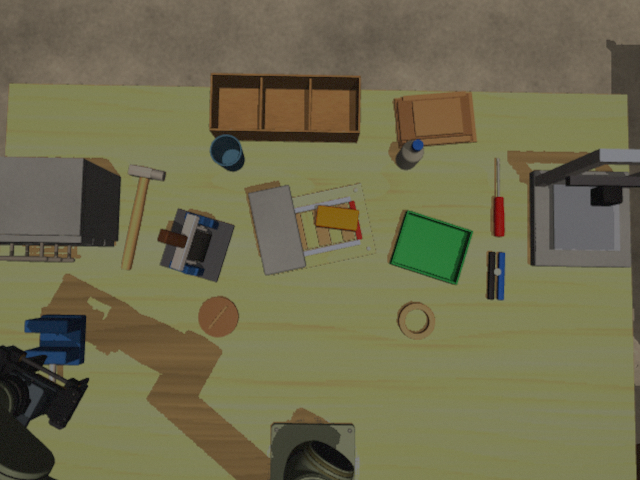

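Run:
```python
import cv2
im=cv2.imread("pics/top0.png")
a=im[170:290,145:385]; cv2.imwrite("pics/topz.png",cv2.resize(a,None,fx=3.3,fy=3.3,interpolation=cv2.INTER_CUBIC))
im=cv2.imread("pics/scene0.png")
a=im[140:340,250:450]; cv2.imwrite("pics/scz.png",cv2.resize(a,None,fx=3,fy=3,interpolation=cv2.INTER_CUBIC))
```

```text
(no output)
```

View pics/topz.png

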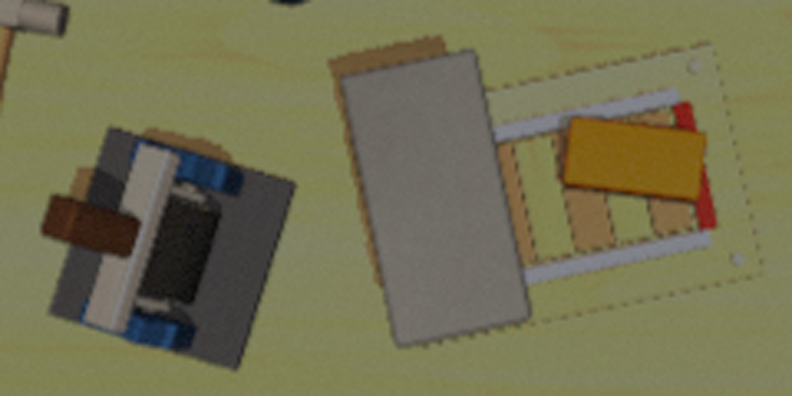

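View pics/scz.png

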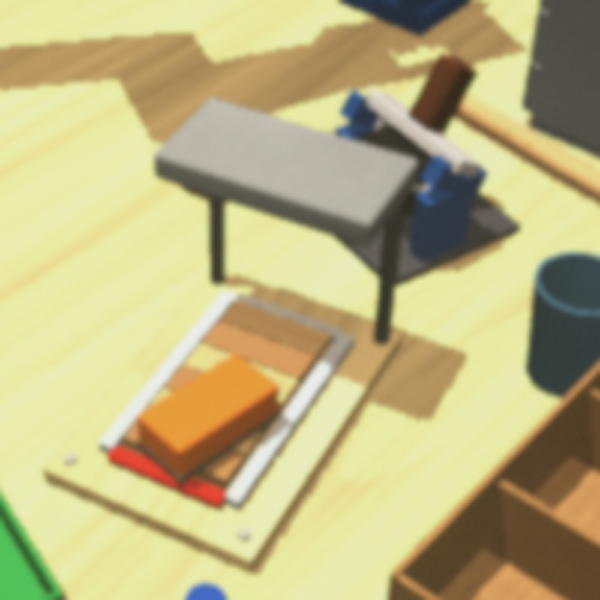

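```bash
cat > h.py <<'E'
import numpy as np
from scipy.optimize import least_squares
from scipy.spatial.transform import Rotation as R
from workcell import env
C={n:env.camera_params(n) for n in("scene","top")}
def proj(n,P,c=None):
    c=c or C[n]; r=R.from_euler('xyz',c['orientation'],degrees=True).as_matrix()
    q=(np.atleast_2d(P)-c['xyz'])@r
    return np.c_[c['cx']+c['fx']*q[:,0]/q[:,2],c['cy']+c['fy']*q[:,1]/q[:,2]]
def pose(p,P):
    r=R.from_euler('z',p[2],degrees=True).as_matrix()
    return np.atleast_2d(P)@r.T+[p[0],p[1],p[3] if len(p)>3 else 0]
def tz(u): u=np.array(u,float); return np.c_[145+(u[:,0]+.5)/3.3-.5,170+(u[:,1]+.5)/3.3-.5]
def sz(u): u=np.array(u,float); return np.c_[250+(u[:,0]+.5)/3-.5,140+(u[:,1]+.5)/3-.5]
def fit(p0,obs,name=""):
    f=lambda p:np.concatenate([(proj(n,pose(p,P))-uv).ravel() for n,P,uv in obs])
    s=least_squares(f,p0,loss='soft_l1',x_scale=[10,10,5,10][:len(p0)]); print(name,np.round(s.x,1),'rms px',round(float(np.sqrt(np.mean(f(s.x)**2))),2)); 
    print(np.round(f(s.x).reshape(-1,2),1).tolist())
    return s.x
E
python3 - <<'E'
from h import *
L=[[130,-90,199],[40,-90,199],[40,90,199],[130,90,199]]
B=[[-135,-90,18],[-135,90,18]]
o=[("top",np.array(L+B),tz([(342,78),(475,50),(530,320),(400,347),(708,42),(763,272)])),
("scene",np.array([[40,90,199],[130,90,199],[130,-90,199],[-135,90,18],[-135,-90,18.]]),sz([(155,160),(210,98),(417,163),(45,472),(255,565)]))]
J=fit([600,20,100],o,"jig")
b=np.array([[-50,25,36],[-50,-25,36],[50,-25,36],[50,25,36.]])
# long axis x; top corners
t=tz([(570,117),(706,133),(698,200),(564,186)])
K=fit([610,-60,-90,34],[("top",np.array([[-50,25,36],[50,25,36],[50,-25,36],[-50,-25,36.]]),t),("scene",np.array([[50,-25,36],[-50,-25,36],[-50,25,36],[50,25,36.]]),sz([(138,425),(235,353),(278,393),(180,462)]))],"block")
for zb in (5,10,15):
  S=fit([540,270,-100],[("top",np.array([[-75,75,zb],[75,75,zb],[75,-75,zb],[-75,-75,zb.__float__()]]),tz([(110,127),(295,183),(238,370),(50,313)]))],"stand")
E
```

```text
jig [584.3   1.7 103.6] rms px 1.28
[[-1.2, -1.0], [-0.2, -1.7], [1.5, -1.1], [-0.8, 0.1], [1.1, -1.1], [0.6, -1.1], [-2.0, -2.2], [-1.1, -1.1], [0.5, -2.2], [-1.2, -1.1], [-0.7, -1.7]]
block [606.2 -48.4 -95.1  22.4] rms px 0.66
[[-0.2, 0.1], [-0.3, -0.4], [0.0, -0.3], [-0.5, -0.4], [-1.0, -0.4], [-0.7, 2.1], [0.1, -0.0], [-0.1, -0.3]]
stand [ 537.7  299.7 -105.8] rms px 0.23
[[-0.2, -0.2], [0.4, -0.2], [-0.1, 0.2], [-0.2, 0.3]]
stand [ 537.4  298.4 -105.8] rms px 0.35
[[-0.2, -0.4], [0.6, -0.3], [-0.0, 0.3], [-0.3, 0.3]]
stand [ 537.2  297.2 -105.8] rms px 0.47
[[-0.3, -0.6], [0.8, -0.4], [0.1, 0.5], [-0.5, 0.4]]
```

```bash
cat >> h.py <<'E'
def go(x,y,z,yaw,cur=None):
    s=env.state(); p=s['ee_pos']; r=R.from_euler('xyz',s['ee_rot'],degrees=True).as_matrix()
    # keep nominal pointing-down axes
    r=R.from_euler('xyz',[180,0,s['ee_rot'][2]],degrees=True).as_matrix()
    d=(np.array([x,y,z])-p)@r
    t=-((yaw-s['ee_rot'][2]+180)%360-180)
    print('now',np.round(p,1),np.round(s['ee_rot'],2),'q',np.round(s['qpos'],1),'F',np.round(s['force'],1),'w',round(s['gripper_width'],1),'t',round(s['time_s'],2))
    print('delta m',np.round(d/1000,4),'turn',round(t,2),'alt',round(t+360,1),round(t-360,1),'rows',np.linalg.norm(d)/41.7,abs(t)/7.16)
def rd():
    s=env.state(); print('now',np.round(s['ee_pos'],1),np.round(s['ee_rot'],2),'q',np.round(s['qpos'],1),'F',np.round(s['force'],1),'T',np.round(s['torque'],2),'w',round(s['gripper_width'],1),'t',round(s['time_s'],2))
E
python3 - <<'E'
from h import *
L=[[130,-90,199],[40,-90,199],[40,90,199],[130,90,199]]
B=[[-135,-90,18],[-135,90,18]]
J=fit([600,20,100],[("top",np.array(L+B),tz([(342,78),(475,50),(530,320),(400,347),(708,42),(763,272)]))],"jig")
t=tz([(570,117),(706,133),(698,200),(564,186)])
f=lambda p:0
P=np.array([[-50,25,70],[50,25,70],[50,-25,70],[-50,-25,70.]])
K=fit([610,-60,-90],[("top",P,t)],"block")
T=fit([540,-288,0],[("top",np.array([[85,70,35],[85,-70,35],[-85,-70,35],[-85,70,35.]]),np.array([(407,211),(472,233),(456,284),(390,264.]]) if 0 else np.array([(407.,211),(472,233),(457,284),(390,265)]))],"tray")
go(595,-45,240,85)
E
```

```text
File "<stdin>", line 9
    T=fit([540,-288,0],[("top",np.array([[85,70,35],[85,-70,35],[-85,-70,35],[-85,70,35.]]),np.array([(407,211),(472,233),(456,284),(390,264.]]) if 0 else np.array([(407.,211),(472,233),(457,284),(390,265)]))],"tray")
                                                                                                                                             ^
SyntaxError: closing parenthesis ']' does not match opening parenthesis '('
```

Run:
```python
from h import *
L=[[130,-90,199],[40,-90,199],[40,90,199],[130,90,199]]
B=[[-135,-90,18],[-135,90,18]]
J=fit([600,20,100],[("top",np.array(L+B),tz([(342,78),(475,50),(530,320),(400,347),(708,42),(763,272)]))],"jig")
t=tz([(570,117),(706,133),(698,200),(564,186)])
P=np.array([[-50,25,70],[50,25,70],[50,-25,70],[-50,-25,70.]])
K=fit([610,-60,-90],[("top",P,t)],"block")
T=fit([540,-288,-108],[("top",np.array([[-85,70,35],[85,70,35],[85,-70,35],[-85,-70,35.]]),np.array([(407.,211),(472,233),(457,284),(390,265)]))],"tray")
go(595,-45,240,85)
```

```text
jig [582.    2.  103.4] rms px 0.78
[[-1.2, -0.2], [-0.2, -0.7], [1.2, -0.0], [-1.1, 1.0], [1.1, -0.0], [0.4, 0.1]]
block [604.2 -48.5 -95.4] rms px 0.28
[[-0.1, 0.1], [0.2, -0.2], [0.4, 0.2], [-0.5, -0.1]]
tray [ 536.8 -283.8 -106.6] rms px 0.9
[[-0.3, -0.1], [0.6, -1.5], [-0.4, 1.9], [0.2, 0.0]]
now [259.3 513.2 231. ] [179.99   0.   153.2 ] q [62.1 18.3 89.6 -0.  72.  -1.1] F [-0.5  0.9  0.6] w 91.2 t 0.9
delta m [-0.5514 -0.3469 -0.009 ] turn 68.2 alt 428.2 -291.8 rows 15.62273437448899 9.524870341829025
```

>>> jog_arm(
  deltas=[
    [[-0.551,-0.347,-0.009,68.2,0.0912],[-0.551,-0.347,-0.009,68.2,0.0912],[-0.551,-0.347,-0.009,68.2,0.0912],[-0.551,-0.347,-0.009,68.2,0.0912],[-0.551,-0.347,-0.009,68.2,0.0912],[-0.551,-0.347,-0.009,68.2,0.0912],[-0.551,-0.347,-0.009,68.2,0.0912],[-0.551,-0.347,-0.009,68.2,0.0912],[-0.551,-0.347,-0.009,68.2,0.0912],[-0.551,-0.347,-0.009,68.2,0.0912],[-0.551,-0.347,-0.009,68.2,0.0912],[-0.551,-0.347,-0.009,68.2,0.0912],[-0.551,-0.347,-0.009,68.2,0.0912],[-0.551,-0.347,-0.009,68.2,0.0912],[-0.551,-0.347,-0.009,68.2,0.0912],[-0.551,-0.347,-0.009,68.2,0.0912],[-0.551,-0.347,-0.009,68.2,0.0912],[-0.551,-0.347,-0.009,68.2,0.0912],[-0.551,-0.347,-0.009,68.2,0.0912]],
  ],
)

```text
time_s: 2.48
ee_pos: [594.1, -44.4, 239.7]
ee_rot: [-179.9, -0.0, 85.0]
force: [-0.1, -0.3, 0.7]
gripper_width: 91.2
```

Run:
```python
from h import *; import cv2
rd()
c=env.camera_params("wrist"); print(c)
im=env.grab_frame("wrist"); cv2.imwrite("pics/w1.png",im[:,:,::-1])
for l in ("block","jig","tray"):
    print(l,[([round(v) for v in d['xyz']],round(d['conf'],2)) for d in env.look_for("wrist",l)[:3]])
```

```text
now [594.1 -44.4 239.7] [-1.7994e+02 -4.0000e-02  8.4990e+01] q [-5.4 19.9 85.9  0.  74.2 -0.4] F [-0.1 -0.3  0.7] T [-0.1   0.04 -0.01] w 91.2 t 2.48
{'fx': 371.64829954431775, 'fy': 371.64829954431775, 'cx': 321.53457826855936, 'cy': 247.49069598345213, 'xyz': array([598.84020647,  20.73686198, 393.40122314]), 'orientation': array([ 1.66544043e+02,  4.64910488e-02, -5.05729647e+00])}
block [([608, -45, 69], 0.73)]
jig [([563, 52, 198], 0.58)]
tray [([571, -17, 33], 0.65), ([532, -202, 10], 0.57)]
```

View pics/w1.png

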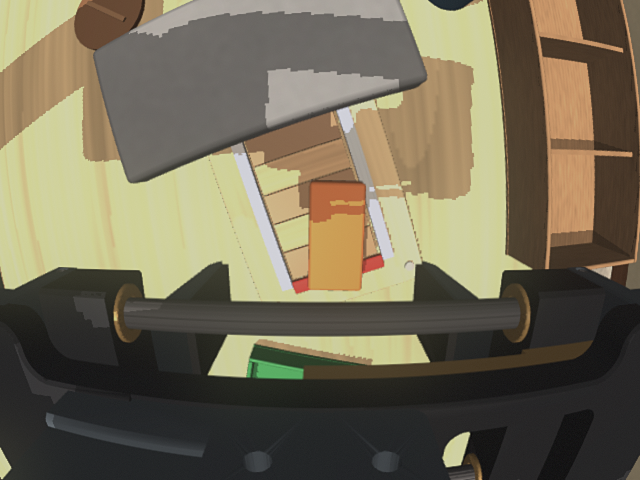

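```bash
cat >> h.py <<'E'
def wray(uv,c):
    uv=np.atleast_2d(np.array(uv,float)); d=uv-[c['cx'],c['cy']]; r=np.hypot(d[:,0],d[:,1]); th=r/c['fx']
    v=np.c_[d/np.maximum(r,1e-9)[:,None]*np.sin(th)[:,None],np.cos(th)]
    return v@R.from_euler('xyz',c['orientation'],degrees=True).as_matrix().T
def wpt(uv,z,c):
    v=wray(uv,c); return c['xyz']+v*((z-c['xyz'][2])/v[:,2])[:,None]
def wproj(P,c):
    q=(np.atleast_2d(P)-c['xyz'])@R.from_euler('xyz',c['orientation'],degrees=True).as_matrix()
    r=np.hypot(q[:,0],q[:,1]); th=np.arctan2(r,q[:,2])
    return np.c_[c['cx']+c['fx']*th*q[:,0]/r,c['cy']+c['fx']*th*q[:,1]/r]
def zoom(src,x0,y0,w,h,s,dst):
    import cv2; im=cv2.imread(src)[y0:y0+h,x0:x0+w]; cv2.imwrite(dst,cv2.resize(im,None,fx=s,fy=s,interpolation=cv2.INTER_CUBIC))
E
python3 - <<'E'
from h import *
c=env.camera_params("wrist")
print(np.round(wpt([(311,182),(365,183),(363,290),(308,289)],70,c),1))
zoom("pics/w1.png",210,90,230,215,3.4,"pics/w1z.png")
E
```

```text
[[587.9   3.3  70. ]
 [634.8  -1.4  70. ]
 [626.9 -99.7  70. ]
 [576.1 -94.1  70. ]]
```

View pics/w1z.png

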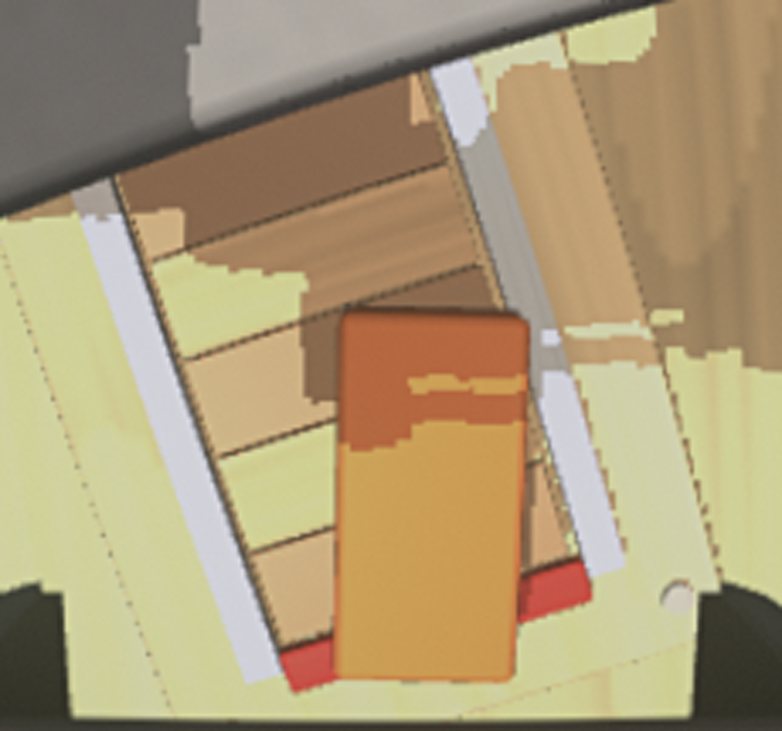

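Run:
```python
from h import *
c=env.camera_params("wrist")
U=lambda u:(np.array(u,float)+.5)/3.4-.5+[210,90]
def wfit(p0,P,uv,name):
    f=lambda p:(wproj(pose(p,P),c)-uv).ravel()
    s=least_squares(f,p0,x_scale=[10,10,5]); print(name,np.round(s.x,1)); print(np.round(f(s.x).reshape(-1,2),1).tolist()); return s.x
J=wfit([582,2,103],np.array([[-90,45,33.5],[-60,45,33.5],[-30,45,33.5],[0,45,33.5],[30,45,33.5],[30,-45,33.5],[0,-45,33.5]]),U([(283,650),(250,552),(220,457),(187,359),(152,259),(448,163),(482,266)]),"jig")
for zt in (69.,70.):
  K=wfit([604,-48,-95],np.array([[-50,-25,zt],[-50,25,zt],[50,25,zt],[50,-25,zt]]),U([(343,317),(528,321),(513,682),(336,680)]),"block")
r=R.from_euler('z',-J[2],degrees=True).as_matrix()[:2,:2]
print("block in jig",r@(K[:2]-J[:2]))
go(K[0],K[1],62,K[2]+180)
```

```text
jig [583.4   2.3 102.7]
[[0.1, -1.4], [0.2, 0.3], [-0.7, 0.2], [-0.9, 0.4], [-0.3, 0.9], [1.1, 0.2], [0.4, -0.6]]
block [605.8 -48.9 -96.1]
[[-1.4, -1.0], [1.3, -0.8], [0.8, 1.2], [-0.7, 0.9]]
block [605.8 -48.7 -96.1]
[[-1.5, -1.2], [1.4, -0.9], [0.9, 1.4], [-0.8, 1.1]]
block in jig [-54.66277786 -10.68403731]
now [594.1 -43.7 240.3] [ 1.7999e+02 -1.0000e-02  8.5100e+01] q [-5.3 19.9 85.9  0.  74.2 -0.4] F [-0.3 -0.1 -0.2] w 91.6 t 2.68
delta m [-0.004   0.0121  0.1783] turn 1.21 alt 361.2 -358.8 rows 4.285627293215556 0.16925469792069864
```

>>> jog_arm(
  deltas=[
    [[-0.004,0.012,0.04,1.2,0.0912],[-0.004,0.012,0.08,1.2,0.0912],[-0.004,0.012,0.12,1.2,0.0912],[-0.004,0.012,0.155,1.2,0.0912],[-0.004,0.012,0.175,1.2,0.0912],[-0.004,0.012,0.18,1.2,0.0912],[-0.004,0.012,0.18,1.2,0.04],[-0.004,0.012,0.18,1.2,0.04],[-0.004,0.012,0.18,1.2,0.04],[-0.004,0.012,0.18,1.2,0.04],[-0.004,0.012,0.18,1.2,0.04],[-0.004,0.012,0.18,1.2,0.04]],
  ],
  grip_force=20,
)

```text
time_s: 3.68
ee_pos: [606.8, -50.0, 61.1]
ee_rot: [179.9, -0.0, 83.8]
force: [-0.3, 0.5, -0.6]
gripper_width: 54.1
```

>>> jog_arm(
  deltas=[
    [[0,0,0,0,0.04],[0,0,0,0,0.04],[0,0,-0.005,0,0.04],[0,0,-0.02,0,0.04],[0,0,-0.05,0,0.04],[0,0,-0.09,0,0.04],[0,0,-0.12,0,0.04],[0,0,-0.12,0,0.04]],
  ],
  grip_force=20,
)

```text
time_s: 4.35
ee_pos: [609.8, -50.3, 187.1]
ee_rot: [179.2, -0.0, 83.8]
force: [0.9, -0.4, -1.2]
gripper_width: 49.9
```

Run:
```python
from h import *; import cv2
im=env.grab_frame("wrist"); cv2.imwrite("pics/w2.png",im[:,:,::-1])
for l in ("tray",):
    print(l,[([round(v) for v in d['xyz']],round(d['conf'],2)) for d in env.look_for("wrist",l)[:3]])
go(537,-285,120,73.4)
```

```text
tray []
now [606.5 -50.  181. ] [179.88  -0.    83.8 ] q [-5.8 23.2 89.6  0.  67.1  0.4] F [ 0.4  0.6 -2.3] w 49.8 t 4.45
delta m [-0.2411 -0.0437  0.061 ] turn 10.4 alt 370.4 -349.6 rows 6.056049071439261 1.4524714412663013
```

View pics/w2.png

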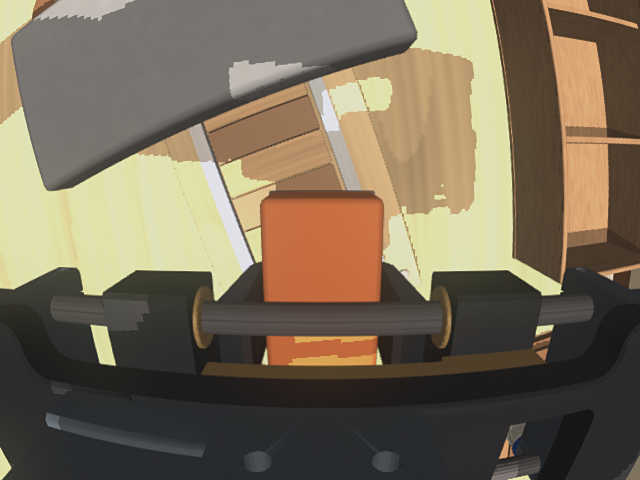

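>>> jog_arm(
  deltas=[
    [[-0.041,-0.007,0,2,0.04],[-0.082,-0.014,0,5,0.04],[-0.123,-0.022,0,8,0.04],[-0.164,-0.03,0,10.4,0.04],[-0.205,-0.038,0,10.4,0.04],[-0.235,-0.044,0,10.4,0.04],[-0.242,-0.044,0.01,10.4,0.04],[-0.242,-0.044,0.02,10.4,0.04],[-0.242,-0.044,0.04,10.4,0.04]],
  ],
  grip_force=20,
)

```text
time_s: 5.2
ee_pos: [536.4, -285.7, 138.9]
ee_rot: [180.0, -0.1, 73.3]
force: [-0.1, 0.3, -1.7]
gripper_width: 50.1
```

Run:
```python
from h import *; import cv2
c=env.camera_params("wrist"); rd()
im=env.grab_frame("wrist"); cv2.imwrite("pics/w3.png",im[:,:,::-1])
env.grab_frame("top")
for l in ("tray","glue"):
    print(l,[([round(v) for v in d['xyz']],round(d['conf'],2)) for d in env.look_for("top",l)[:3]])
P=[[-85,70,35],[85,70,35],[85,-70,35],[-85,-70,35.]]
print(np.round(wproj(pose([537,-286,-106.6],P),c)))
go(537,-286,36,73.4)
```

```text
now [ 536.4 -285.7  138.9] [ 1.7998e+02 -5.0000e-02  7.3320e+01] q [-29.2  25.1  92.9   0.1  61.9 -12.5] F [-0.1  0.3 -1.7] T [-0.09 -0.01 -0.03] w 50.1 t 5.2
tray [([554, -238, 4], 0.62), ([534, 265, 9], 0.28)]
glue [([573, 36, 36], 0.64), ([750, -217, 103], 0.61)]
[[424. 134.]
 [411. 354.]
 [237. 355.]
 [224. 135.]]
now [ 535.9 -284.1  138.4] [-1.7979e+02 -8.0000e-02  7.3480e+01] q [-29.   25.2  92.9   0.   62.1 -12.5] F [ 0.7  0.8 -1.4] w 49.9 t 5.4
delta m [-0.0016  0.0016  0.1024] turn 0.08 alt 360.1 -359.9 rows 2.456155624357704 0.010938773142464824
```

View pics/w3.png

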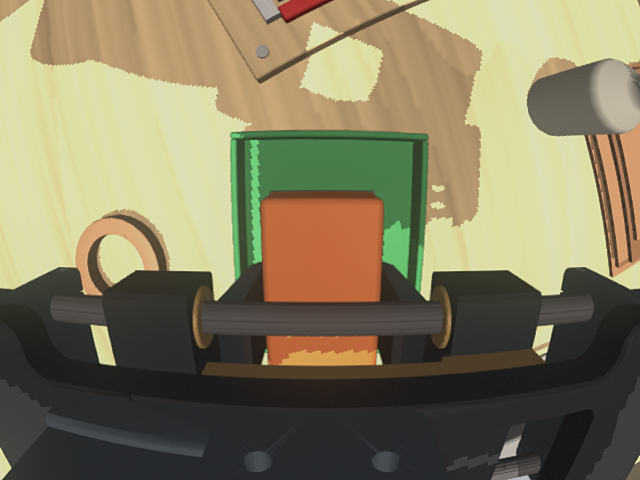

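>>> jog_arm(
  deltas=[
    [[0,0,0.035,0,0.04],[0,0,0.07,0,0.04],[0,0,0.09,0,0.04],[0,0,0.1,0,0.04],[0,0,0.103,0,0.04],[0,0,0.103,0,0.062],[0,0,0.103,0,0.07],[0,0,0.103,0,0.075],[0,0,0.103,0,0.075],[0,0,0.08,0,0.08],[0,0,0.04,0,0.0912],[0,0,0.0,0,0.0912],[0,0,-0.04,0,0.0912],[0,0,-0.08,0,0.0912],[0,0,-0.105,0,0.0912],[0,0,-0.105,0,0.0912]],
  ],
  grip_force=20,
)

```text
time_s: 6.73
ee_pos: [539.0, -287.3, 253.4]
ee_rot: [179.1, 0.2, 73.4]
force: [0.5, -0.8, -0.5]
gripper_width: 91.3
```

Run:
```python
from h import *; import cv2
im=env.grab_frame("wrist"); cv2.imwrite("pics/w4.png",im[:,:,::-1])
im=env.grab_frame("top"); cv2.imwrite("pics/top4.png",im[:,:,::-1])
go(520,240,235,-105.8)
```

```text
now [ 536.6 -286.   247. ] [1.7977e+02 4.0000e-02 7.3390e+01] q [-29.1  20.7  83.7   0.   75.3 -12.5] F [ 0.   0.5 -0.9] w 91.0 t 6.83
delta m [ 0.4993 -0.1663  0.012 ] turn 179.19 alt 539.2 -180.8 rows 12.62444128333778 25.026622692354604
```

View pics/w4.png

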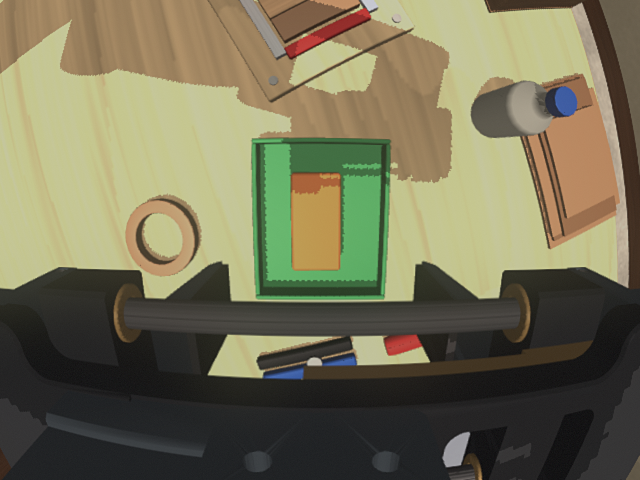

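View pics/top4.png

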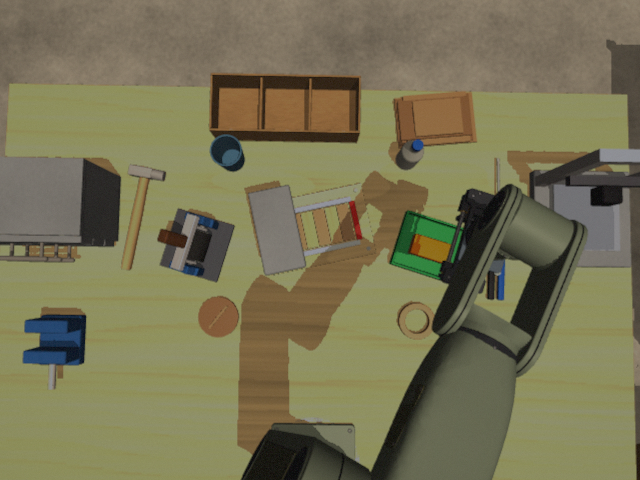

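Run:
```python
from h import *
go(558,372,247,-105.8)
go(-0,0,247,-105.8)
r=R.from_euler('xyz',[180,0,73.4],degrees=True).as_matrix()
for f in (.25,.5,.75): print(np.round(np.array([22*f,658*f,0])@r/1000,3))
```

```text
now [ 536.6 -286.   247. ] [1.7977e+02 4.0000e-02 7.3390e+01] q [-29.1  20.7  83.7   0.   75.3 -12.5] F [ 0.   0.5 -0.9] w 91.0 t 6.83
delta m [ 0.6367 -0.1676 -0.    ] turn 179.19 alt 539.2 -180.8 rows 15.788646771094477 25.026622692354604
now [ 536.6 -286.   247. ] [1.7977e+02 4.0000e-02 7.3390e+01] q [-29.1  20.7  83.7   0.   75.3 -12.5] F [ 0.   0.5 -0.9] w 91.0 t 6.83
delta m [ 0.1207 -0.596  -0.    ] turn 179.19 alt 539.2 -180.8 rows 14.58289033560462 25.026622692354604
[ 0.159 -0.042 -0.   ]
[ 0.318 -0.083 -0.   ]
[ 0.478 -0.125 -0.   ]
```

>>> jog_arm(
  deltas=[
    [[0.032,-0.0084,0,-7,0.0912],[0.064,-0.0168,0,-14,0.0912],[0.096,-0.0252,0,-21,0.0912],[0.128,-0.0336,0,-28,0.0912],[0.16,-0.042,0,-35,0.0912],[0.192,-0.0504,0,-42,0.0912],[0.224,-0.0588,0,-49,0.0912],[0.256,-0.0672,0,-56,0.0912],[0.288,-0.0756,0,-63,0.0912],[0.32,-0.084,0,-70,0.0912],[0.352,-0.0924,0,-77,0.0912],[0.384,-0.1,0,-84,0.0912],[0.416,-0.109,0,-91,0.0912],[0.448,-0.118,0,-98,0.0912],[0.48,-0.126,0,-105,0.0912],[0.512,-0.134,0,-112,0.0912],[0.544,-0.143,0,-119,0.0912],[0.576,-0.151,0,-126,0.0912],[0.608,-0.16,0,-133,0.0912],[0.637,-0.168,0,-140,0.0912]],
  ],
)

```text
time_s: 8.5
ee_pos: [556.3, 374.2, 242.8]
ee_rot: [180.0, -0.2, -146.2]
force: [0.6, -0.5, 0.5]
gripper_width: 91.2
```

Run:
```python
from h import *
go(558,372,247,-105.8)
```

```text
now [556.3 374.2 242.8] [ 179.98   -0.21 -146.23] q [ 32.9  26.9  74.5   0.   78.9 -90.8] F [ 0.6 -0.5  0.5] w 91.2 t 8.5
delta m [-0.0002 -0.0028 -0.0042] turn -40.43 alt 319.6 -400.4 rows 0.12138790510727437 5.646641447811359
```

>>> jog_arm(
  deltas=[
    [[0,0,0,-7,0.0912],[0,0,0,-14,0.0912],[0,0,0,-21,0.0912],[0,0,0,-28,0.0912],[0,0,0,-35,0.0912],[0,0,0,-40.6,0.0912],[0,0,0,-40.6,0.0912],[0,0,0,-40.6,0.0912]],
  ],
)

```text
time_s: 9.17
ee_pos: [556.8, 372.2, 243.4]
ee_rot: [179.9, -0.1, -106.2]
force: [-0.5, 0.7, -0.0]
gripper_width: 91.1
```

Run:
```python
from h import *; import cv2, pickle
c=env.camera_params("wrist"); pickle.dump(c,open("c5.pkl","wb")); rd()
im=env.grab_frame("wrist"); cv2.imwrite("pics/w5.png",im[:,:,::-1])
for l in ("roller_grip","roller","stand"):
    print(l,[([round(v) for v in d['xyz']],round(d['conf'],2)) for d in env.look_for("wrist",l)[:3]])
print(c)
```

```text
now [556.8 372.2 243.4] [ 1.7989e+02 -1.2000e-01 -1.0616e+02] q [  32.8   26.8   74.5    0.    78.8 -131.1] F [-0.5  0.7 -0. ] T [ 0.08  0.08 -0.06] w 91.1 t 9.17
roller_grip [([542, 299, 102], 0.67), ([547, 452, 24], 0.44)]
roller [([543, 302, 105], 0.72), ([760, 214, 71], 0.21)]
stand [([527, 285, 9], 0.71)]
{'fx': 371.64829954431775, 'fy': 371.64829954431775, 'cx': 321.53457826855936, 'cy': 247.49069598345213, 'xyz': array([537.93268953, 310.03500828, 397.16884062]), 'orientation': array([ 1.66622340e+02, -9.66396544e-02,  1.63796455e+02])}
```

View pics/w5.png

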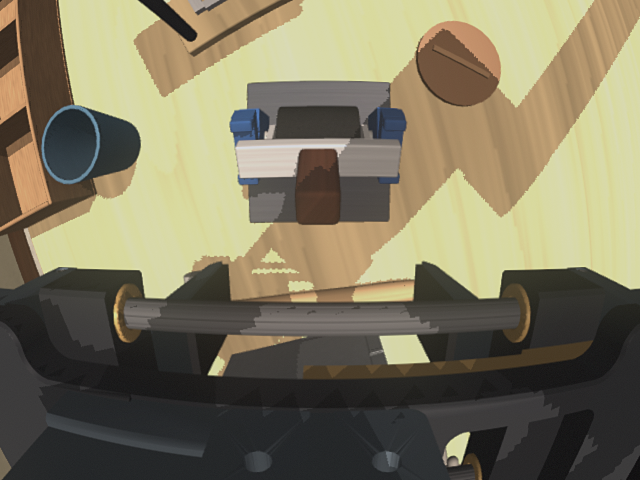

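Run:
```python
from h import *
zoom("pics/w5.png",215,70,210,170,3.8,"pics/w5z.png")
```

```text
(no output)
```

View pics/w5z.png

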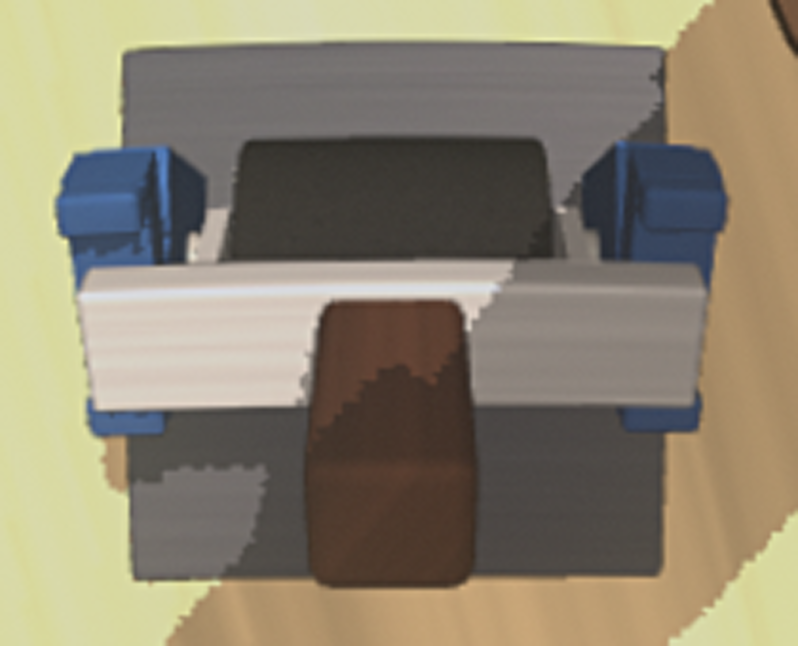

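Run:
```python
from h import *; import pickle
c=pickle.load(open("c5.pkl","rb"))
U=lambda u:(np.array(u,float)+.5)/3.8-.5+[215,70]
# stand
Pb=lambda zb:np.array([[75,75,zb],[75,-75,zb],[-75,-75,zb],[-75,75,zb]],float)
for zb in (6,10,14):
    uv=U([(124,48),(664,48),(662,575),(132,580)])
    f=lambda p:(wproj(pose(p,Pb(zb)),c)-uv).ravel()
    s=least_squares(f,[537,299,-106],x_scale=[10,10,5]); print(zb,np.round(s.x,1),np.round(f(s.x).reshape(-1,2),1).tolist())
P=np.array([[15,66,-32],[15,-66,-32],[-15,-66,-32],[-15,66,-32],[15,66,-46],[15,-66,-46],[14,15,32],[14,-15,32],[-14,-15,32],[-14,15,32]],float)
uv=U([(82,295),(706,296),(697,403),(97,409),(86,268),(702,265),(308,467),(476,467),(473,585),(312,586)])
def W(p):
    r=R.from_euler('z',p[3],degrees=True)*R.from_euler('y',-p[4],degrees=True)
    return r.apply(P)+p[:3]
f=lambda p:(wproj(W(p),c)-uv).ravel()
s=least_squares(f,[540,315,130,-106,30],x_scale=[10,10,10,5,5]); print(np.round(s.x,1)); print(np.round(f(s.x).reshape(-1,2),1).tolist())
f2=lambda p:f(np.r_[p[:2],p[3] if len(p)>3 else 130,p[2],30])
s2=least_squares(lambda p:f([p[0],p[1],130,p[2],30]),[540,315,-106],x_scale=[10,10,5]); print(np.round(s2.x,1)); print(np.round(f([*s2.x[:2],130,s2.x[2],30]).reshape(-1,2),1).tolist())
```

```text
6 [ 537.2  299.  -106. ] [[-0.0, 0.6], [0.2, -0.3], [-0.2, 0.2], [0.1, -0.5]]
10 [ 537.2  299.1 -106. ] [[-0.7, -0.1], [0.9, -1.0], [0.4, 0.9], [-0.5, 0.2]]
14 [ 537.2  299.1 -106. ] [[-1.5, -0.8], [1.6, -1.7], [1.1, 1.6], [-1.2, 0.9]]
[ 544.4  325.2  121.3 -106.    30.1]
[[-0.3, -0.4], [0.4, -1.3], [-1.4, 1.7], [0.3, 0.7], [1.8, -1.1], [-1.5, -1.0], [-0.9, -0.5], [1.0, -0.6], [0.5, 1.3], [-0.1, 1.2]]
[ 544.2  324.8 -106. ]
[[-2.7, -1.3], [2.8, -2.3], [0.8, 1.7], [-1.8, 0.7], [-0.5, -2.2], [0.7, -2.1], [-1.8, -0.1], [1.9, -0.3], [1.3, 2.8], [-0.8, 2.7]]
```

Run:
```python
from h import *
go(547.6,336.6,200,-106.0)
```

```text
now [557.2 372.5 244.6] [ 1.7997e+02 -3.0000e-02 -1.0607e+02] q [  32.8   26.7   74.5    0.    78.9 -131.1] F [ 0.3  0.3 -0.1] w 91.2 t 9.37
delta m [ 0.0372 -0.0007  0.0446] turn -0.07 alt 359.9 -360.1 rows 1.3920870055485783 0.010410271965803932
```

>>> jog_arm(
  deltas=[
    [[0.02,-0.0005,0.022,0,0.0912],[0.037,-0.0005,0.044,0,0.0912],[0.037,-0.0005,0.044,0,0.0912],[0.037,-0.0005,0.044,0,0.0912],[0.037,-0.0005,0.044,0,0.0912]],
  ],
)

```text
time_s: 9.78
ee_pos: [548.7, 338.0, 202.3]
ee_rot: [-179.9, 0.1, -106.0]
force: [-0.2, -0.7, 0.8]
gripper_width: 90.8
```

Run:
```python
from h import *; import cv2, pickle
c=env.camera_params("wrist"); pickle.dump(c,open("c6.pkl","wb")); rd()
im=env.grab_frame("wrist"); cv2.imwrite("pics/w6.png",im[:,:,::-1])
zoom("pics/w6.png",190,60,260,230,3,"pics/w6z.png"); print(c)
```

```text
now [548.7 338.  202.3] [-1.7990e+02  1.5000e-01 -1.0603e+02] q [  30.6   25.5   82.6    0.    71.7 -133.4] F [-0.2 -0.7  0.8] T [ 0.06  0.11 -0.01] w 90.8 t 9.78
{'fx': 371.64829954431775, 'fy': 371.64829954431775, 'cx': 321.53457826855936, 'cy': 247.49069598345213, 'xyz': array([529.17170066, 275.15575583, 355.81331192]), 'orientation': array([1.66353761e+02, 1.14498907e-01, 1.63918305e+02])}
```

View pics/w6z.png

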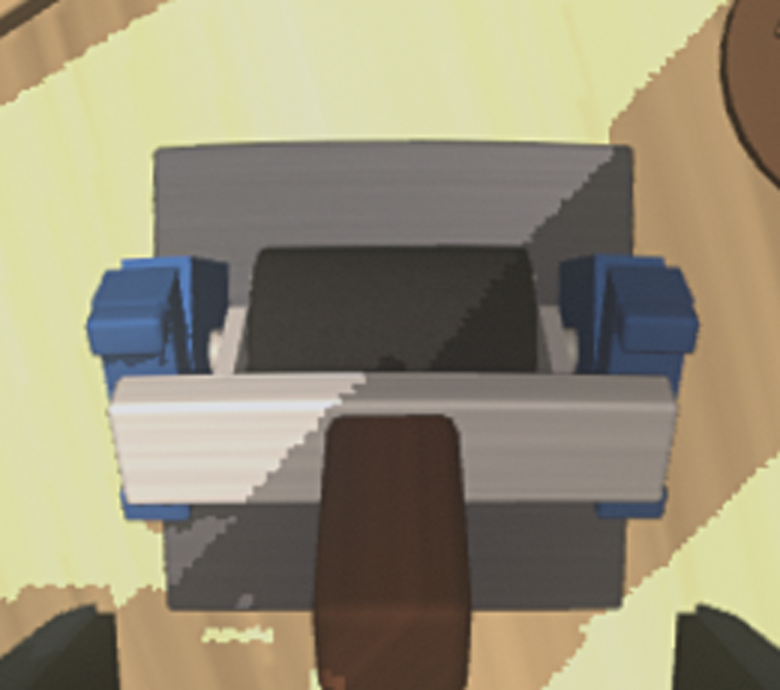

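Run:
```python
from h import *; import pickle
c5=pickle.load(open("c5.pkl","rb"));c6=pickle.load(open("c6.pkl","rb"))
U5=lambda u:(np.array(u,float)+.5)/3.8-.5+[215,70]
U6=lambda u:(np.array(u,float)+.5)/3-.5+[190,60]
P=np.array([[15,66,-32],[15,-66,-32],[-15,-66,-32],[-15,66,-32],[15,66,-46],[15,-66,-46],[14,15,32],[14,-15,32]],float)
B=np.array([[75,75,6],[75,-75,6],[-75,-75,6],[-75,75,6]],float)
u5=U5([(82,295),(706,296),(697,403),(97,409),(86,268),(702,265),(308,467),(476,467)])
u6=U6([(115,405),(676,405),(664,500),(126,503),(120,377),(672,377),(314,605),(470,608)])
b5=U5([(124,48),(664,48),(662,575),(132,580)]); b6=U6([(155,148),(633,148),(622,605),(166,608)])
# p: stand x,y,yaw, grip stand-frame gx, gz, + per-view camera xyz shift
def f(q,parts=False):
    st=q[:3]; gx,gz=q[3:5]; o=[]
    r=R.from_euler('y',-30,degrees=True)
    G=r.apply(P)+[gx,0,gz]
    for c,u,b,d in((c5,u5,b5,q[5:8]),(c6,u6,b6,q[8:11])):
        cc=dict(c); cc['xyz']=c['xyz']+d
        o+=[(wproj(pose(st,G),cc)-u).ravel(),(wproj(pose(st,B),cc)-b).ravel()]
    o=np.concatenate(o)
    return o if parts else np.r_[o,np.array(q[5:11])/2.]
s=least_squares(f,[537,299,-106,-27,127]+[0]*6,loss='soft_l1'); print(np.round(s.x,1)); print(np.round(f(s.x,1).reshape(-1,2),1).tolist())
cov=np.linalg.inv(s.jac.T@s.jac); print(np.round(np.sqrt(np.diag(cov))[:5],2))
```

```text
[ 5.370e+02  2.991e+02 -1.060e+02 -2.760e+01  1.225e+02  1.000e-01
  0.000e+00 -1.000e-01 -1.000e-01 -0.000e+00  2.000e-01]
[[-0.7, 0.1], [0.7, -1.0], [-1.1, 2.1], [0.0, 1.3], [1.4, -0.7], [-1.3, -0.7], [-1.1, 0.2], [1.1, -0.0], [0.3, 0.5], [0.5, -0.2], [-0.1, 0.2], [0.3, -0.5], [-1.6, 0.3], [0.4, 0.1], [-1.8, 1.0], [1.3, 0.1], [0.6, -1.5], [-2.0, -1.8], [-0.7, 0.8], [1.2, -0.3], [0.3, -0.3], [0.1, -0.6], [-0.1, 1.0], [0.9, 0.1]]
[1.44 1.47 0.16 0.5  1.67]
```

Run:
```python
from h import *
go(547.9,336.8,144,-106.0)
```

```text
now [548.9 338.3 202.7] [-179.86    0.18 -106.  ] q [  30.6   25.5   82.6    0.    71.7 -133.4] F [-0.2  0.1  0.2] w 91.2 t 9.83
delta m [0.0017 0.0005 0.0587] turn -0.0 alt 360.0 -360.0 rows 1.4085452052788587 0.0005702664435150331
```

>>> jog_arm(
  deltas=[
    [[0.001,0.0005,0.03,0,0.0912],[0.001,0.0005,0.05,0,0.0912],[0.001,0.0005,0.057,0,0.0912],[0.001,0.0005,0.057,0,0.0912],[0.001,0.0005,0.057,0,0.06],[0.001,0.0005,0.057,0,0.05],[0.001,0.0005,0.057,0,0.044]],
  ],
  grip_force=60,
)

```text
time_s: 10.42
ee_pos: [547.8, 336.9, 145.8]
ee_rot: [-179.9, 0.1, -106.0]
force: [-0.5, -0.4, 1.3]
gripper_width: 74.0
```

Run:
```python
from h import *; import cv2, pickle
go(547.9,336.8,144,-106.0)
im=env.grab_frame("wrist"); cv2.imwrite("pics/w7.png",im[:,:,::-1])
im=env.grab_frame("scene"); cv2.imwrite("pics/s7.png",im[:,:,::-1])
zoom("pics/s7.png",300,80,200,150,4,"pics/s7z.png")
```

```text
now [547.8 336.9 145.8] [-1.7986e+02  1.5000e-01 -1.0599e+02] q [  30.6   27.7   87.4    0.    64.7 -133.4] F [-0.5 -0.4  1.3] w 74.0 t 10.42
delta m [ 0.     -0.0001  0.0018] turn 0.01 alt 360.0 -360.0 rows 0.04244757639075938 0.0007904892495386328
```

View pics/w7.png

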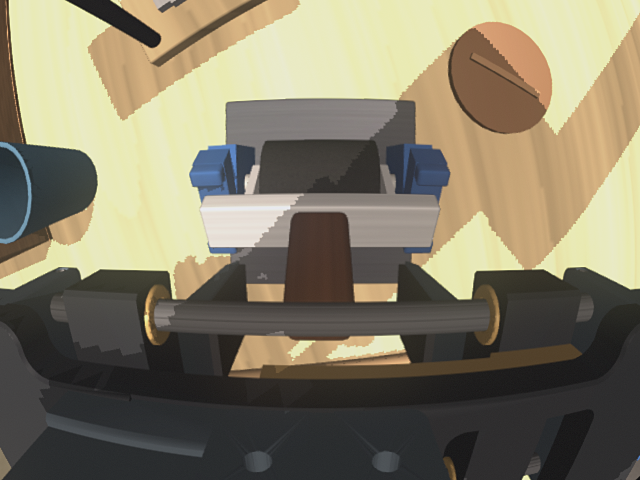

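View pics/s7z.png

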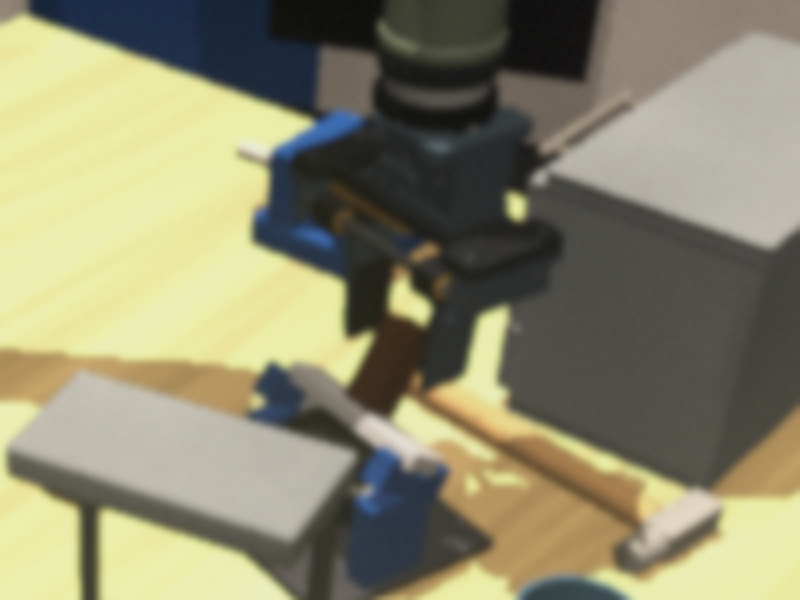

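>>> jog_arm(
  deltas=[
    [[0,0,0.001,0,0.04],[0,0,0.001,0,0.034],[0,0,0.001,0,0.025],[0,0,0.001,0,0.02],[0,0,0.001,0,0.02],[0,0,0.001,0,0.02],[0,0,0.001,0,0.02],[0,0,0.001,0,0.02],[0,0,0.001,0,0.02],[0,0,0.001,0,0.02],[0,0,0.001,0,0.02]],
  ],
  grip_force=60,
)

```text
time_s: 11.43
ee_pos: [547.2, 336.0, 143.0]
ee_rot: [-180.0, 0.0, -106.0]
force: [2.1, -1.9, -0.3]
gripper_width: 29.5
```

Run:
```python
from h import *; rd()
```

```text
now [547.2 336.  143. ] [-1.7995e+02  1.0000e-02 -1.0599e+02] q [  30.5   27.8   87.6   -0.    64.5 -133.5] F [ 2.1 -1.9 -0.3] T [-0.11 -0.37  0.17] w 29.5 t 11.43
```

>>> jog_arm(
  deltas=[
    [[0,0,-0.005,0,0.02],[0,0,-0.015,0,0.02],[0,0,-0.03,0,0.02],[0,0,-0.055,0,0.02],[0,0,-0.085,0,0.02],[0,0,-0.115,0,0.02],[0,0,-0.145,0,0.02],[0,0,-0.17,0,0.02],[0,0,-0.187,0,0.02],[0,0,-0.187,0,0.02],[0,0,-0.187,0,0.02]],
  ],
  grip_force=60,
)

```text
time_s: 12.35
ee_pos: [546.5, 336.4, 330.5]
ee_rot: [-180.0, 0.1, -106.0]
force: [-0.2, 0.2, -5.5]
gripper_width: 29.4
```

Run:
```python
from h import *; import cv2, pickle
c=env.camera_params("wrist"); pickle.dump(c,open("c8.pkl","wb")); rd()
im=env.grab_frame("wrist"); cv2.imwrite("pics/w8.png",im[:,:,::-1])
im=env.grab_frame("scene"); cv2.imwrite("pics/s8.png",im[:,:,::-1])
zoom("pics/s8.png",300,0,200,150,4,"pics/s8z.png")
J=[583.4,2.3,102.7]
g=pose(J,[[-75-50,0,0]])[0]; print(g)
go(g[0],g[1],330,102.7)
```

```text
now [546.5 336.4 330.5] [-1.7999e+02  7.0000e-02 -1.0600e+02] q [  30.6   22.4   69.4    0.    88.1 -133.4] F [-0.2  0.2 -5.5] T [ 0.19  0.11 -0.03] w 29.4 t 12.35
[ 610.88077554 -119.64181799    0.        ]
now [545.9 335.8 328. ] [ 1.7982e+02 -1.5000e-01 -1.0600e+02] q [  30.6   22.5   69.6    0.    88.1 -133.4] F [-0.6 -0.3 -5.4] w 29.6 t 12.45
delta m [ 0.4199 -0.188  -0.002 ] turn 151.3 alt 511.3 -208.7 rows 11.033218287742054 21.13126846776208
```

View pics/w8.png

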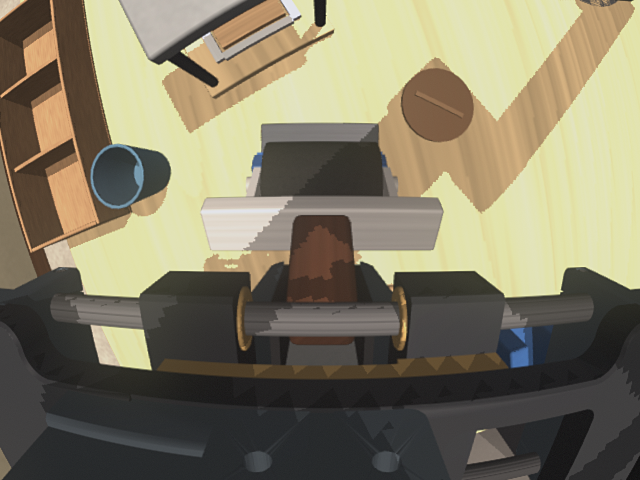

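View pics/s8z.png

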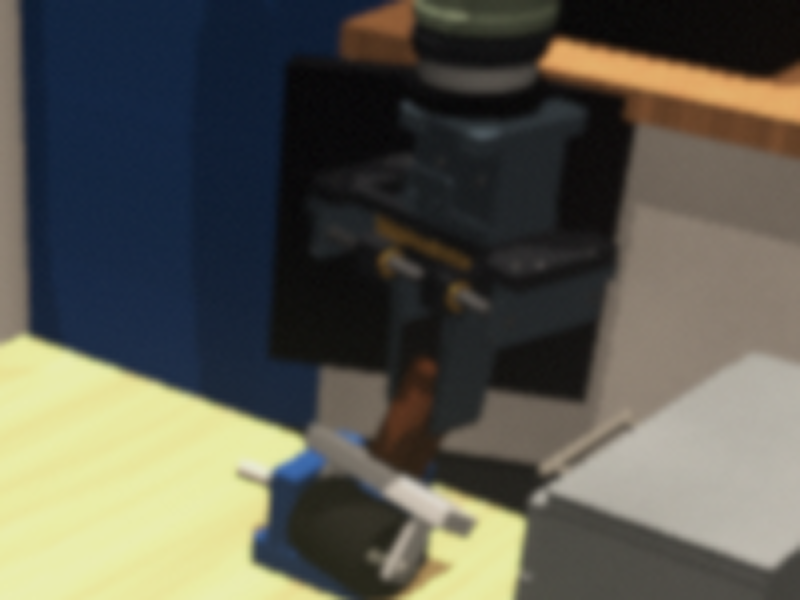

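>>> jog_arm(
  deltas=[
    [[0.0,0.0,-0.015,7,0.02],[0.02,-0.009,-0.02,14,0.02],[0.042,-0.019,-0.02,21,0.02],[0.066,-0.0295,-0.02,28,0.02],[0.09,-0.04,-0.02,35,0.02],[0.114,-0.051,-0.02,42,0.02],[0.138,-0.062,-0.02,49,0.02],[0.162,-0.0725,-0.02,56,0.02],[0.186,-0.083,-0.02,63,0.02],[0.21,-0.094,-0.02,70,0.02],[0.234,-0.105,-0.02,77,0.02],[0.258,-0.1155,-0.02,84,0.02],[0.282,-0.126,-0.02,91,0.02],[0.306,-0.137,-0.02,98,0.02],[0.33,-0.148,-0.02,105,0.02],[0.354,-0.1585,-0.02,112,0.02],[0.378,-0.169,-0.02,119,0.02],[0.4,-0.179,-0.02,126,0.02],[0.415,-0.186,-0.02,133,0.02],[0.42,-0.188,-0.02,140,0.02]],
  ],
  grip_force=60,
)

```text
time_s: 14.12
ee_pos: [611.3, -122.4, 347.1]
ee_rot: [-179.7, -0.1, 113.5]
force: [0.2, 0.7, -5.6]
gripper_width: 29.7
```

Run:
```python
from h import *
go(610.9,-119.6,220,102.7)
```

```text
now [ 611.3 -122.4  347.1] [-1.7973e+02 -6.0000e-02  1.1349e+02] q [-12.3  20.6  69.9  -0.1  89.8 -35.8] F [ 0.2  0.7 -5.6] w 29.7 t 14.12
delta m [0.0027 0.0008 0.1271] turn 10.79 alt 370.8 -349.2 rows 3.049504837743549 1.506469243612256
```

>>> jog_arm(
  deltas=[
    [[0.0027,0.0008,0.03,7,0.02],[0.0027,0.0008,0.06,10.8,0.02],[0.0027,0.0008,0.09,10.8,0.02],[0.0027,0.0008,0.11,10.8,0.02],[0.0027,0.0008,0.11,10.8,0.02],[0.0027,0.0008,0.11,10.8,0.02]],
  ],
  grip_force=60,
)

```text
time_s: 14.62
ee_pos: [610.2, -116.4, 237.7]
ee_rot: [-179.7, -0.1, 103.2]
force: [0.4, -0.0, -3.1]
gripper_width: 29.8
```

Run:
```python
from h import *; import cv2, pickle
c=env.camera_params("wrist"); pickle.dump(c,open("c9.pkl","wb")); rd()
im=env.grab_frame("wrist"); cv2.imwrite("pics/w9.png",im[:,:,::-1])
im=env.grab_frame("scene"); cv2.imwrite("pics/s9.png",im[:,:,::-1])
zoom("pics/s9.png",230,90,230,220,3,"pics/s9z.png")
```

```text
now [ 610.2 -116.4  237.7] [-1.7971e+02 -1.3000e-01  1.0320e+02] q [-11.9  22.5  82.3  -0.   75.5 -25.1] F [ 0.4 -0.  -3.1] T [-0.24 -0.09 -0.01] w 29.8 t 14.62
```

View pics/w9.png

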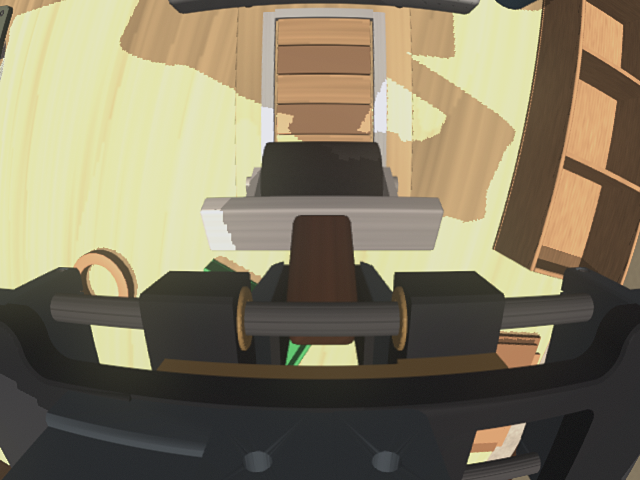

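View pics/s9z.png

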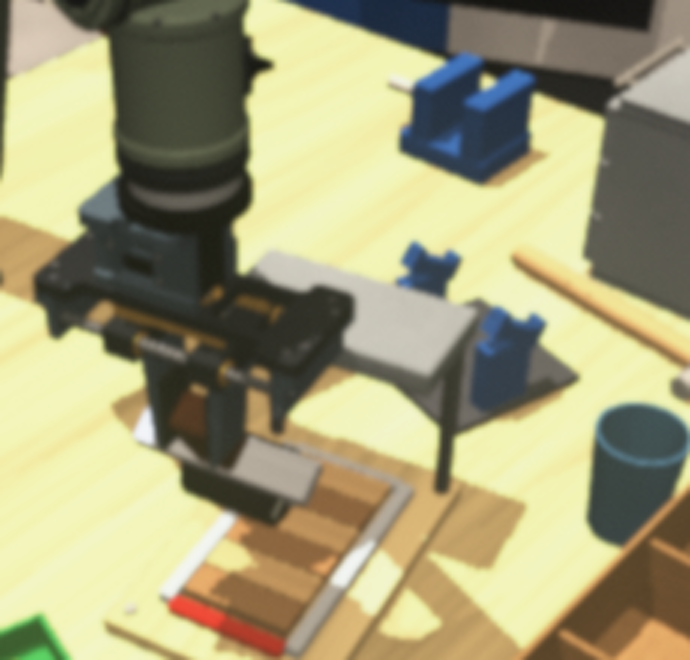

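Run:
```python
from h import *
zoom("pics/w9.png",225,0,200,160,4,"pics/w9z.png")
```

```text
(no output)
```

View pics/w9z.png

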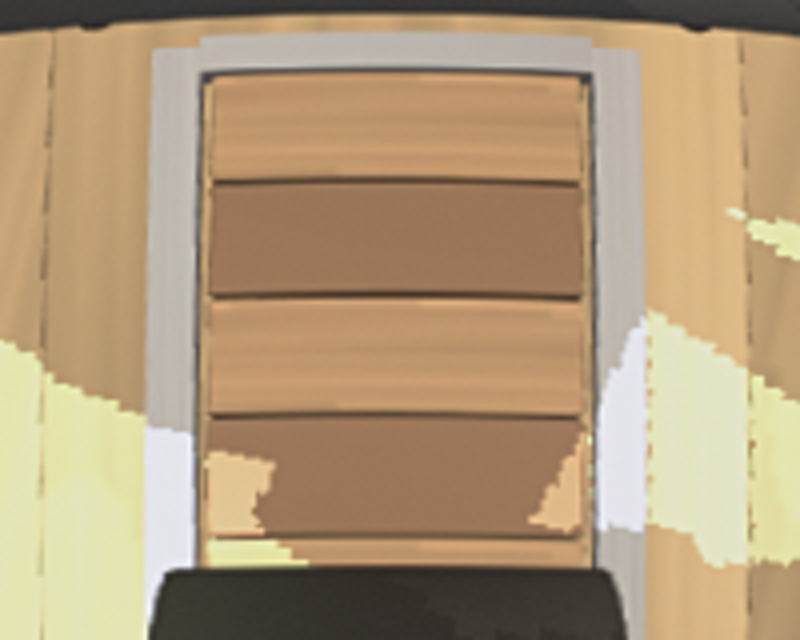

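Run:
```python
from h import *; import pickle
c=pickle.load(open("c9.pkl","rb"))
U=lambda u:(np.array(u,float)+.5)/4-.5+[225,0]
P=np.array([[60,45,33.5],[30,45,33.5],[0,45,33.5],[-30,45,33.5],[60,-45,33.5],[30,-45,33.5],[0,-45,33.5],[-30,-45,33.5]])
uv=U([(211,181),(209,296),(208,414),(205,536),(580,181),(581,296),(583,414),(587,536)])
f=lambda p:(wproj(pose(p,P),c)-uv).ravel()
s=least_squares(f,[583,2,103],x_scale=[10,10,5]); print(np.round(s.x,1),np.round(f(s.x).reshape(-1,2),1).tolist())
J=s.x
# wheel: visible wheel + crossbar centre line in tool coords from crossbar corners & grip (w8, same)
c8=pickle.load(open("c8.pkl","rb"))
go(*pose(J,[[-125,0,0]])[0][:2],180,J[2])
```

```text
[582.3   2.3 103.2] [[-0.4, -0.1], [-0.3, -0.2], [-0.2, 0.1], [0.6, 0.2], [0.3, -0.2], [0.5, -0.2], [0.2, 0.1], [-0.7, 0.2]]
now [ 612.1 -116.8  241. ] [1.799e+02 5.000e-02 1.032e+02] q [-11.9  22.3  82.1  -0.   75.5 -25.1] F [ 0.4 -0.3 -3.3] w 29.9 t 14.72
delta m [-0.0022 -0.0018  0.061 ] turn 0.0 alt 360.0 -360.0 rows 1.464952488477581 0.00023539344426147857
```

>>> jog_arm(
  deltas=[
    [[-0.001,-0.001,0.035,0,0.02],[-0.002,-0.0018,0.065,0,0.02],[-0.002,-0.0018,0.08,0,0.02],[-0.002,-0.0018,0.085,0,0.02],[-0.002,-0.0018,0.085,0,0.02],[-0.002,-0.0018,0.085,0,0.02],[-0.002,-0.0018,0.085,0,0.02]],
  ],
  grip_force=60,
)

```text
time_s: 15.3
ee_pos: [611.8, -119.3, 157.4]
ee_rot: [179.7, 0.1, 103.2]
force: [0.4, 0.3, -4.7]
gripper_width: 29.7
```

```bash
cat >> h.py <<'E'
JIG=[582.4,2.3,103.1]
def jp():
    for _ in range(2):
        s=env.state(); r=R.from_euler('z',-JIG[2],degrees=True).as_matrix()
        q=r@(s['ee_pos']-[JIG[0],JIG[1],0]); print('TCP in jig',np.round(q,1),'yaw',round(s['ee_rot'][2],2),'axle x~',round(q[0]+50,1),'F',np.round(s['force'],2),'T',np.round(s['torque'],2),'t',round(s['time_s'],2),'w',round(s['gripper_width'],1))
        break
E
python3 - <<'E'
from h import *; import cv2
jp()
im=env.grab_frame("scene"); cv2.imwrite("pics/s10.png",im[:,:,::-1]); zoom("pics/s10.png",230,130,200,180,3.5,"pics/s10z.png")
jp()
E
```

```text
TCP in jig [-125.1   -1.   157.4] yaw 103.2 axle x~ -75.1 F [ 0.39  0.26 -4.66] T [-0.16 -0.03 -0.03] t 15.3 w 29.7
TCP in jig [-125.    -0.8  157.2] yaw 103.19 axle x~ -75.0 F [ 0.14 -0.24 -3.5 ] T [-0.24 -0.   -0.02] t 15.35 w 29.5
```

View pics/s10z.png

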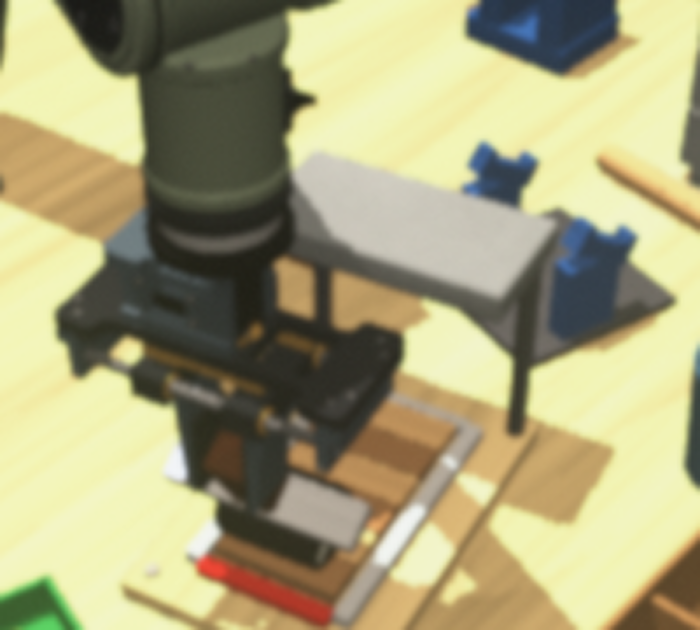

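>>> jog_arm(
  deltas=[
    [[0,0,0.002,0,0.02],[0,0,0.004,0,0.02],[0,0,0.006,0,0.02],[0,0,0.006,0,0.02],[0,0,0.006,0,0.02]],
  ],
  grip_force=60,
)

```text
time_s: 15.77
ee_pos: [610.0, -119.0, 148.7]
ee_rot: [-180.0, -0.0, 103.2]
force: [-0.1, 0.9, -4.4]
gripper_width: 29.9
```

>>> jog_arm(
  deltas=[
    [[0,0,0.001,0,0.02],[0,0,0.002,0,0.02],[0,0,0.003,0,0.02],[0,0,0.003,0,0.02],[0,0,0.003,0,0.02]],
  ],
  grip_force=60,
)

```text
time_s: 16.18
ee_pos: [610.1, -119.0, 145.8]
ee_rot: [-180.0, -0.0, 103.2]
force: [0.4, 0.1, -3.7]
gripper_width: 29.8
```

>>> jog_arm(
  deltas=[
    [[0,0,0.0005,0,0.02],[0,0,0.001,0,0.02],[0,0,0.0015,0,0.02],[0,0,0.0015,0,0.02],[0,0,0.0015,0,0.02]],
  ],
  grip_force=60,
)

```text
time_s: 16.6
ee_pos: [610.1, -119.0, 144.4]
ee_rot: [180.0, -0.0, 103.2]
force: [-0.7, 1.1, -4.2]
gripper_width: 29.8
```

Run:
```python
from h import *; jp()
```

```text
TCP in jig [-124.4    0.5  144.4] yaw 103.2 axle x~ -74.4 F [-0.68  1.15 -4.15] T [-0.2   0.01 -0.02] t 16.6 w 29.8
```

>>> jog_arm(
  deltas=[
    [[0,0,0.0005,0,0.02],[0,0,0.001,0,0.02],[0,0,0.0015,0,0.02],[0,0,0.0015,0,0.02],[0,0,0.0015,0,0.02]],
  ],
  grip_force=60,
)

```text
time_s: 17.02
ee_pos: [610.2, -119.0, 143.3]
ee_rot: [180.0, 0.0, 103.2]
force: [-0.3, -0.7, -0.9]
gripper_width: 29.8
```

Run:
```python
from h import *; jp()
```

```text
TCP in jig [-124.5    0.4  143.3] yaw 103.2 axle x~ -74.5 F [-0.33 -0.66 -0.9 ] T [-0.07  0.26  0.07] t 17.02 w 29.8
```

>>> jog_arm(
  deltas=[
    [[0,0,0.001,0,0.02],[0,0,0.002,0,0.02],[0,0,0.003,0,0.02],[0,0,0.003,0,0.02]],
  ],
  grip_force=60,
)

```text
time_s: 17.35
ee_pos: [610.2, -119.1, 141.0]
ee_rot: [180.0, 0.0, 103.2]
force: [-2.2, -0.4, 4.7]
gripper_width: 29.6
```

Run:
```python
from h import *; jp()
```

```text
TCP in jig [-124.5    0.4  141. ] yaw 103.2 axle x~ -74.5 F [-2.23 -0.41  4.67] T [0.09 0.66 0.06] t 17.35 w 29.6
```

>>> jog_arm(
  deltas=[
    [[0,0,0.0005,0,0.02],[0,0,0.001,0,0.02],[0,0,0.001,0,0.02]],
  ],
  grip_force=60,
)

```text
time_s: 17.6
ee_pos: [610.3, -119.2, 141.0]
ee_rot: [179.9, 0.0, 103.2]
force: [-3.3, -0.7, 9.1]
gripper_width: 29.8
```

Run:
```python
from h import *; import cv2; jp()
im=env.grab_frame("scene"); cv2.imwrite("pics/s11.png",im[:,:,::-1]); zoom("pics/s11.png",230,130,200,180,4,"pics/s11z.png")
jp()
```

```text
TCP in jig [-124.6    0.3  141. ] yaw 103.2 axle x~ -74.6 F [-3.32 -0.66  9.1 ] T [0.22 1.   0.15] t 17.6 w 29.8
TCP in jig [-124.6    0.4  140.9] yaw 103.2 axle x~ -74.6 F [-3.53  0.11  9.42] T [0.25 1.01 0.1 ] t 17.65 w 29.7
```

View pics/s11z.png

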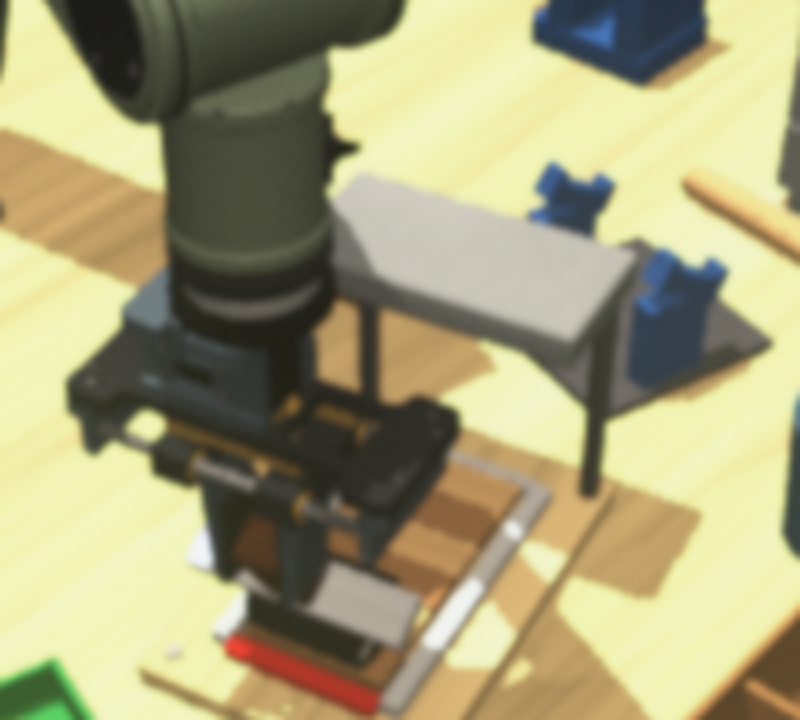

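>>> jog_arm(
  deltas=[
    [[0.003,0,-0.0005,0,0.02],[0.007,0,-0.0005,0,0.02],[0.011,0,-0.0005,0,0.02],[0.015,0,-0.0005,0,0.02],[0.019,0,-0.0005,0,0.02],[0.023,0,-0.0005,0,0.02],[0.027,0,-0.0005,0,0.02],[0.031,0,-0.0005,0,0.02],[0.034,0,-0.0005,0,0.02],[0.034,0,-0.0005,0,0.02]],
  ],
  grip_force=60,
)

```text
time_s: 18.48
ee_pos: [602.6, -86.1, 141.1]
ee_rot: [179.9, 0.1, 103.2]
force: [-2.2, -1.6, 7.5]
gripper_width: 29.7
```

Run:
```python
from h import *; jp()
```

```text
TCP in jig [-90.7   0.4 141.1] yaw 103.24 axle x~ -40.7 F [-2.24 -1.63  7.54] T [-0.17  0.79  0.1 ] t 18.48 w 29.7
```

>>> jog_arm(
  deltas=[
    [[0.004,0,0,0,0.02],[0.008,0,0,0,0.02],[0.012,0,0,0,0.02],[0.016,0,0,0,0.02],[0.02,0,0,0,0.02],[0.024,0,0,0,0.02],[0.028,0,0,0,0.02],[0.032,0,0,0,0.02],[0.036,0,0,0,0.02],[0.04,0,0,0,0.02],[0.043,0,0,0,0.02],[0.043,0,0,0,0.02]],
  ],
  grip_force=60,
)

```text
time_s: 19.48
ee_pos: [592.5, -43.5, 140.9]
ee_rot: [179.9, -0.0, 103.2]
force: [-1.6, -0.6, 7.6]
gripper_width: 29.5
```

Run:
```python
from h import *; import cv2; jp()
im=env.grab_frame("wrist"); cv2.imwrite("pics/w12.png",im[:,:,::-1])
```

```text
TCP in jig [-46.9   0.5 140.9] yaw 103.22 axle x~ 3.1 F [-1.58 -0.65  7.57] T [0.23 0.82 0.13] t 19.48 w 29.5
```

View pics/w12.png

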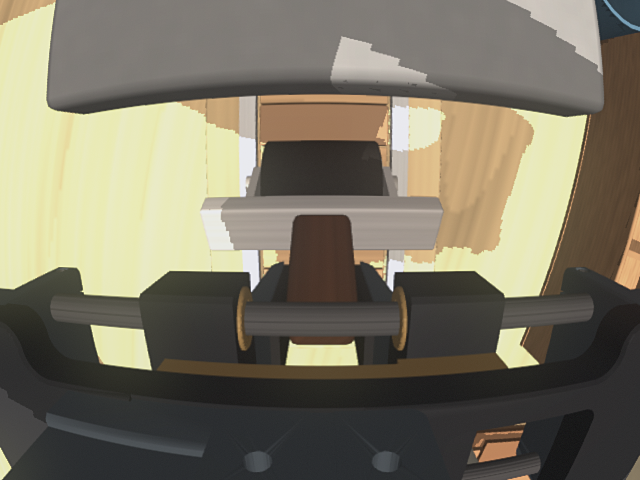

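Run:
```python
from h import *
c=env.camera_params("wrist"); J=JIG
r=R.from_euler('z',-J[2],degrees=True).as_matrix()
T=lambda p:r@(p-[J[0],J[1],0])
for uv,z in (((322,103),33.5),((322,96),30),((322,146),33.5),((322,141),50.)): print(uv,np.round(T(wpt([uv],z,c)[0]),1))
o=T(c['xyz']); print('cam',o)
# predicted wheel silhouette row for axle x candidates
for ax in (0,2,4,6):
  th=np.linspace(0,2*np.pi,200)
  P=np.c_[ax+28*np.cos(th),np.zeros(200),58+28*np.sin(th)]
  print(ax,wproj(pose(J,P),c)[:,1].min())
```

```text
(322, 103) [59.   1.2 33.5]
(322, 96) [64.7  1.2 30. ]
(322, 146) [28.5  1.2 33.5]
(322, 141) [31.2  1.2 50. ]
cam [ 18.65461846   1.79450794 294.58570426]
0 145.29345273081015
2 142.1451273605443
4 138.98846309464034
6 135.83483033853048
```

>>> jog_arm(
  deltas=[
    [[0.004,0,0,0,0.02],[0.008,0,0,0,0.02],[0.012,0,0,0,0.02],[0.016,0,0,0,0.02],[0.02,0,0,0,0.02],[0.024,0,0,0,0.02],[0.028,0,0,0,0.02],[0.032,0,0,0,0.02],[0.036,0,0,0,0.02],[0.04,0,0,0,0.02],[0.04,0,0,0,0.02]],
  ],
  grip_force=60,
)

```text
time_s: 20.45
ee_pos: [583.3, -4.3, 140.9]
ee_rot: [179.9, -0.0, 103.2]
force: [-2.6, -0.2, 7.3]
gripper_width: 29.5
```

Run:
```python
from h import *; import cv2; jp()
im=env.grab_frame("scene"); cv2.imwrite("pics/s13.png",im[:,:,::-1]); zoom("pics/s13.png",240,110,190,150,4.2,"pics/s13z.png")
jp()
```

```text
TCP in jig [ -6.7   0.6 140.9] yaw 103.22 axle x~ 43.3 F [-2.56 -0.19  7.26] T [0.2  0.96 0.11] t 20.45 w 29.5
TCP in jig [ -6.9   0.6 140.9] yaw 103.22 axle x~ 43.1 F [-2.33 -0.82  7.77] T [0.27 0.88 0.11] t 20.5 w 29.6
```

View pics/s13z.png

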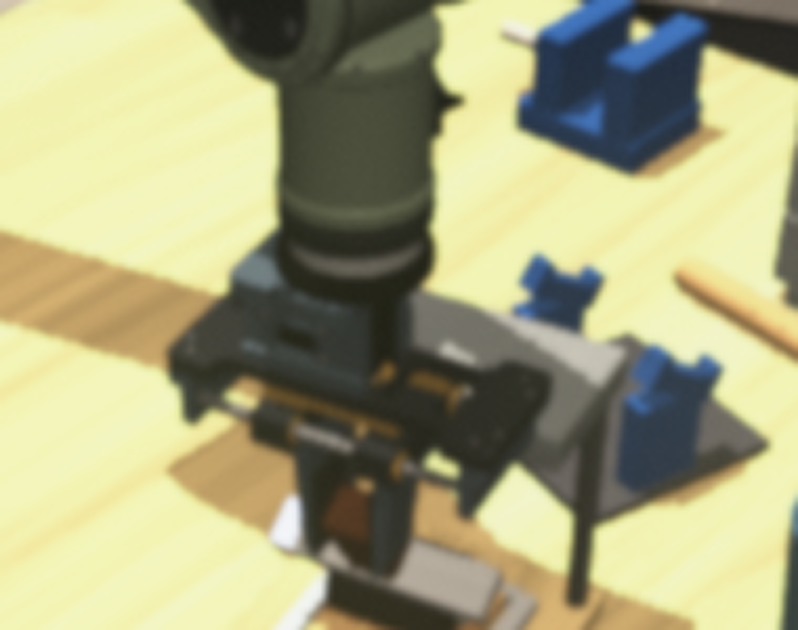

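Run:
```python
from h import *; import cv2
s=env.state(); r=R.from_euler('xyz',s['ee_rot'],degrees=True).as_matrix()
im=cv2.imread("pics/s13z.png")
for x in(-38,38):
  for y in(-89,89):
    for z,col in((-62,(0,0,255)),(-80,(255,0,255))):
      u=proj("scene",s['ee_pos']+r@[x,y,z])[0]; u=(u-[240,110]+.5)*4.2-.5
      print(x,y,z,np.round(u)); cv2.circle(im,tuple(int(v) for v in u),4,col,-1)
J=JIG
for P in([40,-90,199],[40,90,199],[130,-90,199],[40,-90,173]):
    u=proj("scene",pose(J,[P]))[0]; u=(u-[240,110]+.5)*4.2-.5; cv2.circle(im,tuple(int(v) for v in u),4,(0,255,0),-1)
cv2.imwrite("pics/s13o.png",im)
```

```text
-38 -89 -62 [164. 419.]
-38 -89 -80 [162. 391.]
-38 89 -62 [481. 528.]
-38 89 -80 [483. 499.]
38 -89 -62 [242. 342.]
38 -89 -80 [240. 314.]
38 89 -62 [548. 440.]
38 89 -80 [550. 411.]
```

View pics/s13o.png

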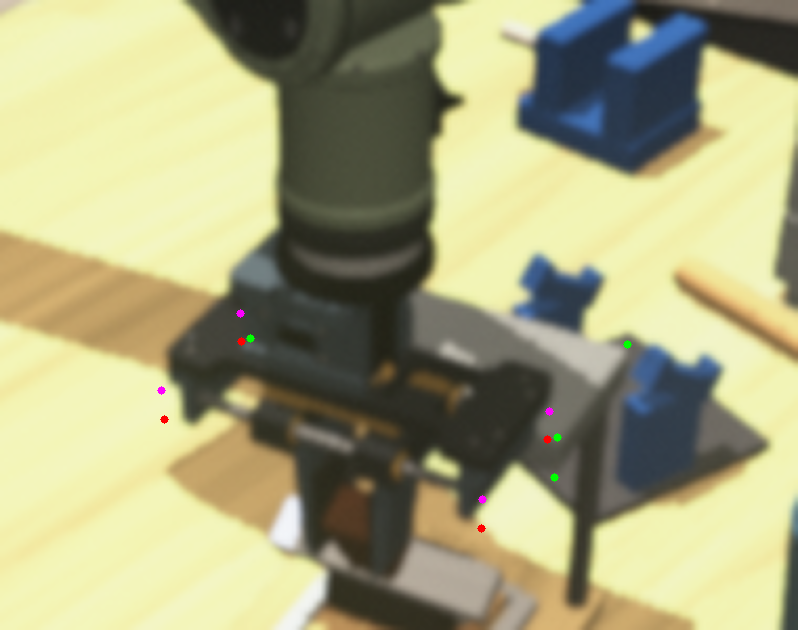

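>>> jog_arm(
  deltas=[
    [[0.003,0,-0.0003,0,0.02],[0.006,0,-0.0003,0,0.02],[0.009,0,-0.0003,0,0.02],[0.012,0,-0.0003,0,0.02],[0.014,0,-0.0003,0,0.02]],
  ],
  grip_force=60,
)

```text
time_s: 20.92
ee_pos: [580.3, 8.5, 141.0]
ee_rot: [180.0, 0.0, 103.2]
force: [-2.4, -0.9, 6.8]
gripper_width: 29.7
```

Run:
```python
from h import *; jp()
```

```text
TCP in jig [  6.5   0.6 141. ] yaw 103.21 axle x~ 56.5 F [-2.4  -0.93  6.78] T [-0.05  0.78  0.11] t 20.92 w 29.7
```

>>> jog_arm(
  deltas=[
    [[0.003,0,0,0,0.02],[0.006,0,0,0,0.02],[0.008,0,0,0,0.02],[0.01,0,0,0,0.02],[0.01,0,0,0,0.02],[0.01,0,0,0,0.02]],
  ],
  grip_force=60,
)

```text
time_s: 21.42
ee_pos: [577.9, 18.6, 140.9]
ee_rot: [180.0, -0.0, 103.2]
force: [-2.0, 0.6, 6.5]
gripper_width: 29.9
```

Run:
```python
from h import *; import cv2; jp()
c=env.camera_params("wrist")
im=env.grab_frame("wrist"); cv2.imwrite("pics/w14.png",im[:,:,::-1])
im=env.grab_frame("scene"); cv2.imwrite("pics/s14.png",im[:,:,::-1]); zoom("pics/s14.png",260,110,190,150,4.2,"pics/s14z.png")
jp()
```

```text
TCP in jig [ 16.9   0.7 140.9] yaw 103.21 axle x~ 66.9 F [-1.98  0.6   6.47] T [0.26 0.86 0.13] t 21.42 w 29.9
TCP in jig [ 16.9   0.7 140.9] yaw 103.2 axle x~ 66.9 F [-1.78 -0.39  7.16] T [0.24 0.83 0.16] t 21.52 w 29.7
```

View pics/w14.png

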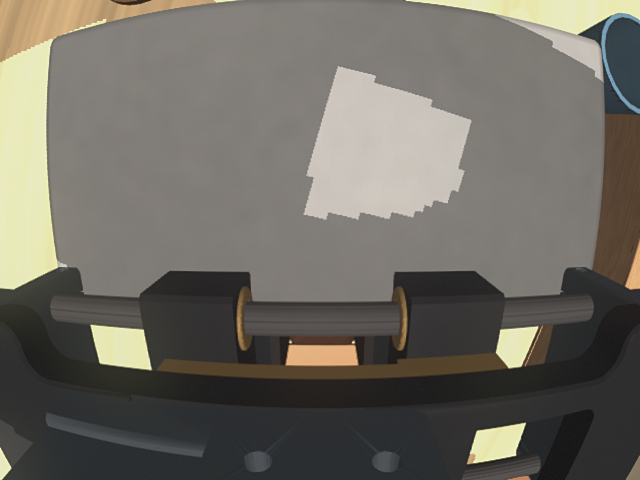

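View pics/s14z.png

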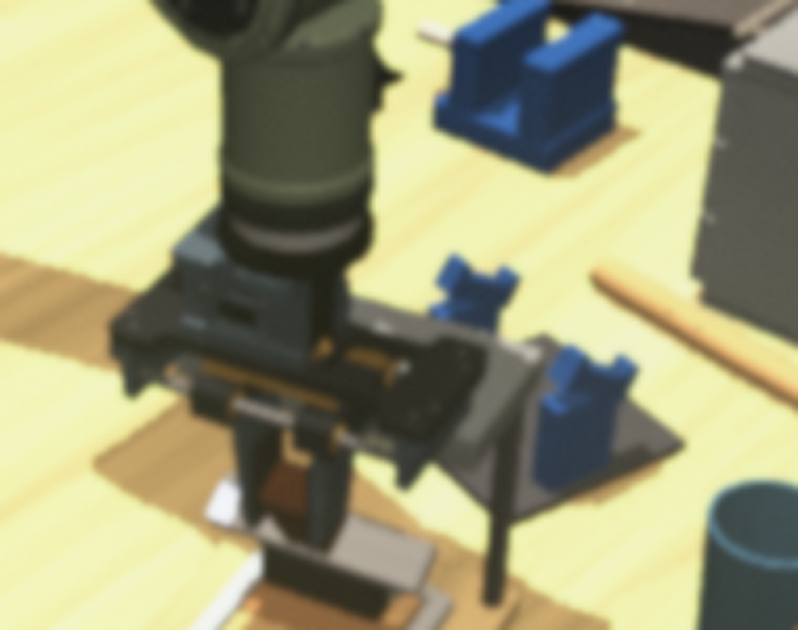

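>>> jog_arm(
  deltas=[
    [[0,0,-0.003,0,0.02],[-0.01,0,-0.005,0,0.02],[-0.03,0,-0.005,0,0.02],[-0.06,0,-0.005,0,0.02],[-0.087,0,-0.005,0,0.02],[-0.09,0,-0.015,0,0.02],[-0.09,0,-0.05,0,0.02],[-0.09,0,-0.09,0,0.02],[-0.09,0,-0.13,0,0.02],[-0.09,0,-0.17,0,0.02],[-0.09,0,-0.205,0,0.02],[-0.09,0,-0.205,0,0.02]],
  ],
  grip_force=60,
)

```text
time_s: 22.52
ee_pos: [601.3, -70.2, 353.2]
ee_rot: [179.1, 0.3, 103.2]
force: [2.0, -0.5, -3.4]
gripper_width: 29.7
```

Run:
```python
from h import *; import cv2,pickle; rd()
c=env.camera_params("wrist"); pickle.dump(c,open("c15.pkl","wb"))
im=env.grab_frame("wrist"); cv2.imwrite("pics/w15.png",im[:,:,::-1])
go(547.2,336,340,-106)
```

```text
now [601.3 -70.2 353.2] [179.15   0.33 103.17] q [ -7.7  18.1  72.7  -0.   88.3 -20.9] F [ 2.  -0.5 -3.4] T [-0.25 -0.21 -0.03] w 29.7 t 22.52
now [600.2 -70.1 349. ] [179.49   0.21 103.17] q [ -7.7  18.2  73.1  -0.   88.1 -20.9] F [-0.7  0.1 -4.6] w 29.4 t 22.57
delta m [0.4075 0.041  0.009 ] turn -150.83 alt 209.2 -510.8 rows 9.823734456316094 21.065369646506966
```

View pics/w15.png

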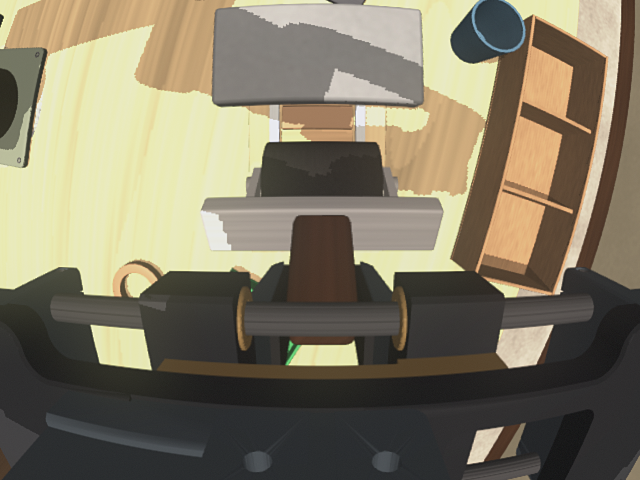

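>>> jog_arm(
  deltas=[
    [[0.02,0.002,0,-7,0.02],[0.042,0.004,0,-14,0.02],[0.064,0.006,0,-21,0.02],[0.086,0.0085,0,-28,0.02],[0.108,0.011,0,-35,0.02],[0.13,0.013,0,-42,0.02],[0.152,0.015,0,-49,0.02],[0.174,0.0175,0,-56,0.02],[0.196,0.02,0,-63,0.02],[0.218,0.022,0,-70,0.02],[0.24,0.024,0,-77,0.02],[0.262,0.0265,0,-84,0.02],[0.284,0.0285,0,-91,0.02],[0.306,0.031,0,-98,0.02],[0.328,0.033,0,-105,0.02],[0.35,0.0355,0,-112,0.02],[0.372,0.0375,0,-119,0.02],[0.39,0.0395,0,-126,0.02],[0.402,0.0405,0,-133,0.02],[0.4075,0.041,0,-140,0.02]],
  ],
  grip_force=60,
)

```text
time_s: 24.23
ee_pos: [544.5, 338.3, 341.1]
ee_rot: [179.8, -0.2, -116.4]
force: [0.3, -0.6, -3.8]
gripper_width: 29.6
```

Run:
```python
from h import *
go(547.2,336,250,-106)
```

```text
now [544.5 338.3 341.1] [ 179.78   -0.21 -116.36] q [ 3.080e+01  2.240e+01  6.790e+01  1.000e-01  9.000e+01 -1.229e+02] F [ 0.3 -0.6 -3.8] w 29.6 t 24.23
delta m [ 0.0009 -0.0035  0.0911] turn -10.36 alt 349.6 -370.4 rows 2.185300044274249 1.4465402482974405
```

>>> jog_arm(
  deltas=[
    [[0.0009,-0.0035,0.03,-7,0.02],[0.0009,-0.0035,0.06,-10.4,0.02],[0.0009,-0.0035,0.085,-10.4,0.02],[0.0009,-0.0035,0.091,-10.4,0.02],[0.0009,-0.0035,0.091,-10.4,0.02],[0.0009,-0.0035,0.091,-10.4,0.02]],
  ],
  grip_force=60,
)

```text
time_s: 24.73
ee_pos: [548.3, 334.3, 253.4]
ee_rot: [180.0, -0.0, -106.4]
force: [0.6, 0.4, -3.5]
gripper_width: 29.7
```

Run:
```python
from h import *; import cv2
im=env.grab_frame("wrist"); cv2.imwrite("pics/w16.png",im[:,:,::-1])
env.grab_frame("top")
go(547.2,336,180,-106)
```

```text
now [549.  334.8 255.5] [-1.7987e+02  1.4000e-01 -1.0642e+02] q [  30.3   23.7   77.8    0.    78.3 -133.2] F [-0.6  0.4 -3.9] w 29.8 t 24.83
delta m [-0.0007  0.0021  0.0755] turn -0.42 alt 359.6 -360.4 rows 1.8101509842224162 0.05841597156853325
```

View pics/w16.png

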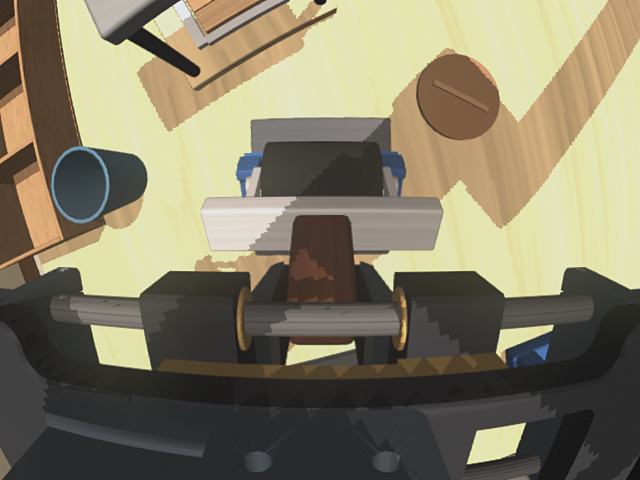

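>>> jog_arm(
  deltas=[
    [[-0.0007,0.002,0.02,-0.4,0.02],[-0.0007,0.002,0.045,-0.4,0.02],[-0.0007,0.002,0.065,-0.4,0.02],[-0.0007,0.002,0.075,-0.4,0.02],[-0.0007,0.002,0.075,-0.4,0.02],[-0.0007,0.002,0.075,-0.4,0.02],[-0.0007,0.002,0.075,-0.4,0.02]],
  ],
  grip_force=60,
)

```text
time_s: 25.42
ee_pos: [547.6, 336.3, 181.0]
ee_rot: [-179.8, 0.2, -106.0]
force: [-0.1, 0.1, -4.5]
gripper_width: 29.8
```

Run:
```python
from h import *
go(547.2,336,146,-106)
```

```text
now [547.6 336.3 181. ] [-179.83    0.18 -106.  ] q [  30.5   26.1   84.8    0.    68.9 -133.5] F [-0.1  0.1 -4.5] w 29.8 t 25.42
delta m [0.0004 0.0003 0.035 ] turn -0.0 alt 360.0 -360.0 rows 0.8387554409673341 0.0006463948933394312
```

>>> jog_arm(
  deltas=[
    [[0.0015,0.0003,0.008,0,0.02],[0.0018,0.0003,0.016,0,0.02],[0.0018,0.0003,0.024,0,0.02],[0.0018,0.0003,0.03,0,0.02],[0.0018,0.0003,0.034,0,0.02],[0.0018,0.0003,0.034,0,0.02],[0.0018,0.0003,0.034,0,0.02]],
  ],
  grip_force=60,
)

```text
time_s: 26.0
ee_pos: [545.6, 334.0, 144.5]
ee_rot: [180.0, -0.0, -106.0]
force: [0.6, 0.5, -3.6]
gripper_width: 29.9
```

Run:
```python
from h import *; import cv2
go(547.2,336,143,-106)
im=env.grab_frame("wrist"); cv2.imwrite("pics/w17.png",im[:,:,::-1])
im=env.grab_frame("scene"); cv2.imwrite("pics/s17.png",im[:,:,::-1]); zoom("pics/s17.png",320,110,130,110,6,"pics/s17z.png")
rd()
```

```text
now [545.6 334.  144.5] [ 1.8000e+02 -1.0000e-02 -1.0599e+02] q [  30.4   27.6   87.9   -0.    64.6 -133.6] F [ 0.6  0.5 -3.6] w 29.9 t 26.0
delta m [-0.0024 -0.001   0.0015] turn 0.01 alt 360.0 -360.0 rows 0.07149284778112792 0.0014025197720947068
now [545.6 333.9 144.6] [ 1.7999e+02 -2.0000e-02 -1.0600e+02] q [  30.4   27.6   87.9   -0.    64.6 -133.6] F [-0.4  0.4 -4.6] T [ 0.2   0.07 -0.01] w 29.9 t 26.1
```

View pics/w17.png

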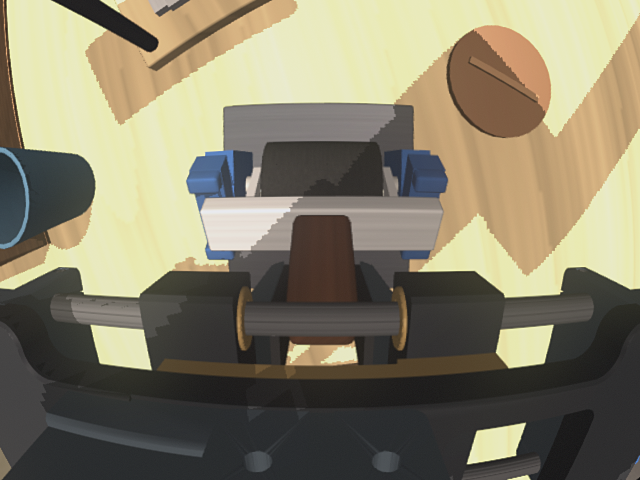

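View pics/s17z.png

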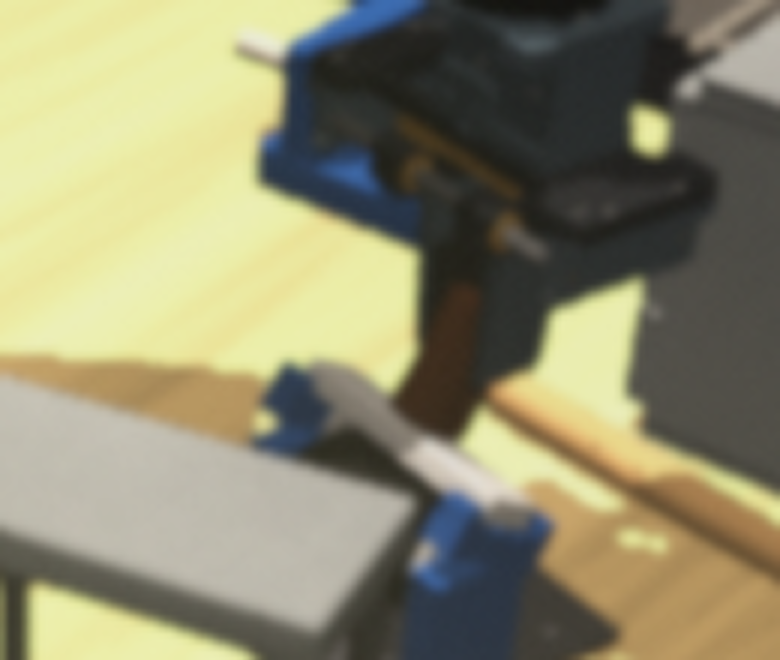

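>>> jog_arm(
  deltas=[
    [[-0.0005,-0.0005,0.0007,0,0.02],[-0.0005,-0.0005,0.0015,0,0.02],[-0.0005,-0.0005,0.0015,0,0.02],[-0.0005,-0.0005,0.0015,0,0.02]],
  ],
  grip_force=60,
)

```text
time_s: 26.43
ee_pos: [546.6, 334.7, 143.9]
ee_rot: [-179.9, 0.1, -106.0]
force: [0.9, 1.3, -1.1]
gripper_width: 29.8
```

Run:
```python
from h import *
rd()
```

```text
now [546.6 334.7 143.9] [-1.7994e+02  8.0000e-02 -1.0600e+02] q [  30.4   27.6   87.8    0.    64.4 -133.6] F [ 0.9  1.3 -1.1] T [ 0.3  -0.07  0.04] w 29.8 t 26.43
```

>>> jog_arm(
  deltas=[
    [[0,0,0.0005,0,0.02],[0,0,0.0005,0,0.02],[0,0,0.0005,0,0.033],[0,0,0.0005,0,0.036],[0,0,0.0005,0,0.045],[0,0,0.0005,0,0.06],[0,0,0.0005,0,0.075],[0,0,0.0005,0,0.075],[0,0,0.0005,0,0.075]],
  ],
  grip_force=60,
)

```text
time_s: 27.18
ee_pos: [546.2, 334.2, 142.7]
ee_rot: [180.0, -0.0, -106.0]
force: [-1.0, 0.4, 0.5]
gripper_width: 66.4
```

Run:
```python
from h import *; import cv2
im=env.grab_frame("wrist"); cv2.imwrite("pics/w18.png",im[:,:,::-1])
rd()
```

```text
now [546.2 334.3 142.7] [ 180.   -0. -106.] q [  30.4   27.7   87.9    0.    64.4 -133.6] F [ 0.1 -0.3 -0.3] T [ 0.15  0.05 -0.04] w 70.6 t 27.23
```

View pics/w18.png

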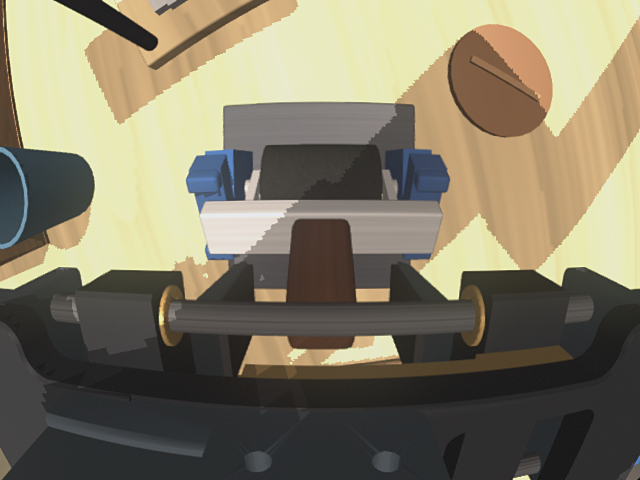

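>>> jog_arm(
  deltas=[
    [[0,0,-0.01,0,0.0912],[0,0,-0.03,0,0.0912],[0,0,-0.06,0,0.0912],[-0.01,0,-0.09,0,0.0912],[-0.03,0,-0.1,0,0.0912],[-0.037,0,-0.102,0,0.0912],[-0.037,0,-0.102,0,0.0912],[-0.037,0,-0.102,0,0.0912]],
  ],
)

```text
time_s: 27.9
ee_pos: [555.7, 369.4, 243.4]
ee_rot: [179.9, -0.1, -106.0]
force: [0.2, 0.3, -0.9]
gripper_width: 91.5
```

Run:
```python
from h import *; import cv2,pickle
c=env.camera_params("wrist"); pickle.dump(c,open("c19.pkl","wb"))
im=env.grab_frame("wrist"); cv2.imwrite("pics/w19.png",im[:,:,::-1]); zoom("pics/w19.png",215,70,210,170,3.8,"pics/w19z.png")
im=env.grab_frame("scene"); cv2.imwrite("pics/s19.png",im[:,:,::-1]); zoom("pics/s19.png",250,140,200,200,3,"pics/s19z.png")
im=env.grab_frame("top"); cv2.imwrite("pics/top19.png",im[:,:,::-1])
rd()
```

```text
now [555.7 368.8 243.2] [ 1.7988e+02 -1.6000e-01 -1.0602e+02] q [  32.6   26.5   75.    -0.    78.7 -131.4] F [-0.1  0.1 -1.5] T [ 0.1   0.06 -0.02] w 91.3 t 28.05
```

View pics/w19z.png

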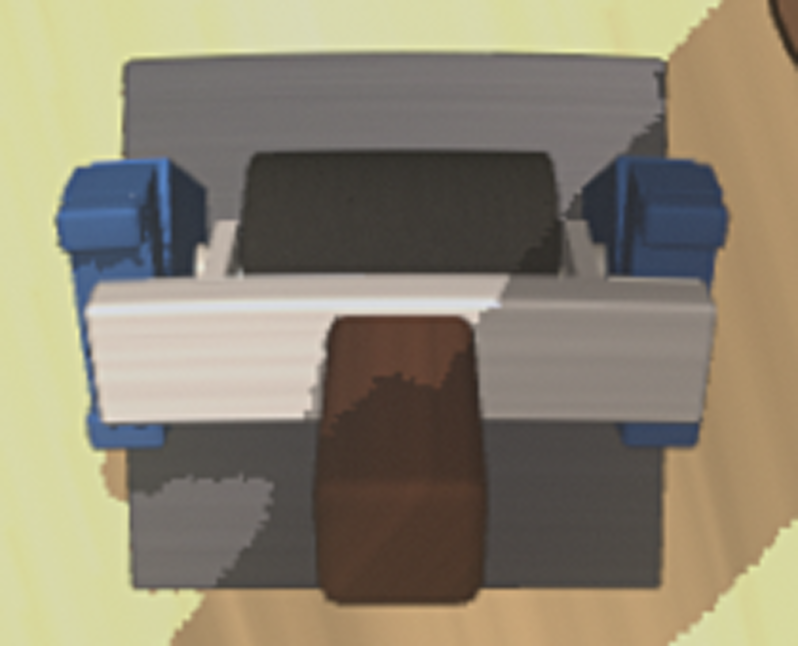

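View pics/s19z.png

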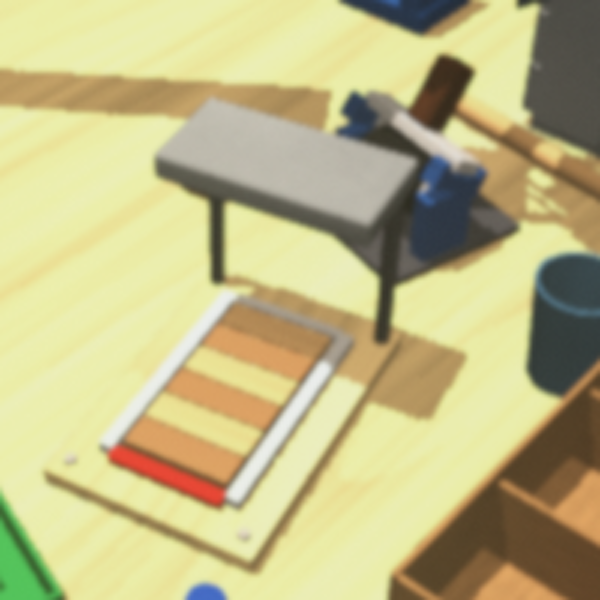

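View pics/top19.png

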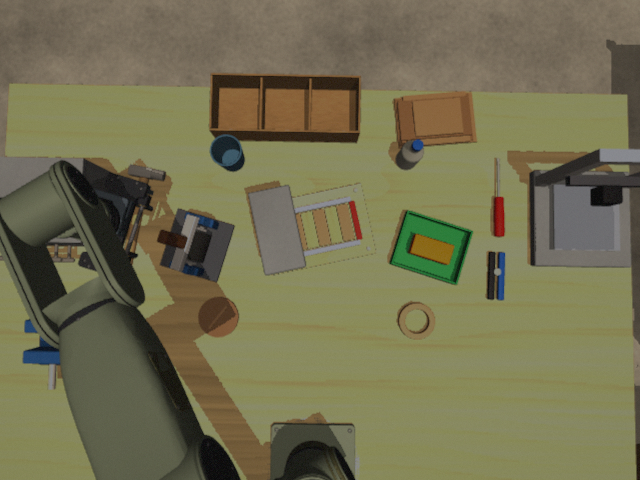

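Run:
```python
from h import *; import cv2
a=cv2.imread("pics/scene0.png")[230:310,280:375]; b=cv2.imread("pics/s19.png")[230:310,280:375]
z=lambda i:cv2.resize(i,None,fx=4.2,fy=7,interpolation=cv2.INTER_CUBIC)
cv2.imwrite("pics/cmp.png",np.hstack([z(a),z(b)]))
```

```text
(no output)
```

View pics/cmp.png

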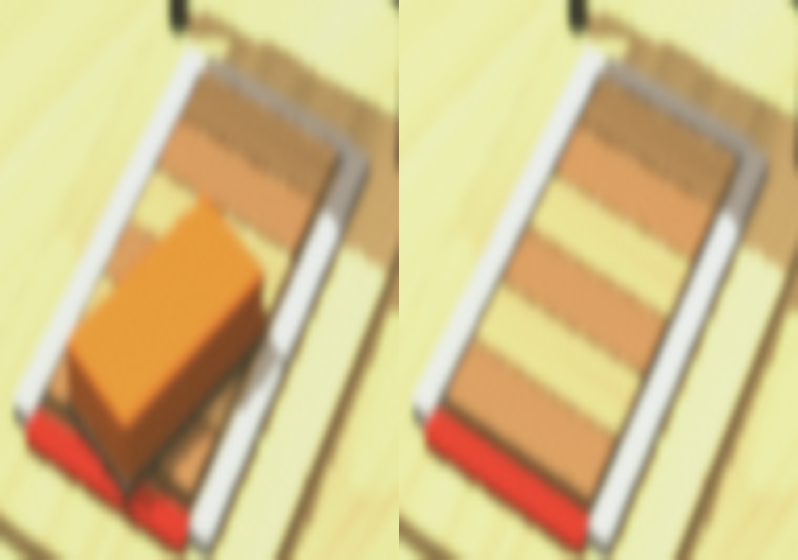

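Run:
```python
from h import *
print(env.job_done()); rd()
```

```text
the job is handed in; nothing more can be done
None
the job is handed in; nothing more can be done
```

I put the sanding block in the tray, rolled the panel from the red bar to the last strip, hung the roller back in its stand, and handed the job in at about 28 s of the 72 s allowed. No verdict was reported.

**What I did**
- **Block:** I lifted it off the panel by its 50 mm sides and set it down flat in the green tray.
- **Rolling:** The roller kept its 30° lean in the gripper. It ran from strip 1 to an axle position of about x 67 mm, over strip 6. The force on the panel, with the roller's weight added back, was about 11–13 N, so slightly above the 10 N asked.
- **Stand:** I backed the roller out from under the light, hung it up, released it and moved the gripper clear.

**What the last checks showed**
- **Strips:** The tool stayed at 140.9–141.1 mm height along all six strips, and on strip 1 it did not sink further with more force. The scene picture shows the strips level and lower than at the start. I had no direct reading of strip depth.
- **Wheel:** I did not measure its turning. Its run of about 140 mm works out to roughly 5 rad.
- **Roller:** It hangs within about 1–2 mm of where it was relative to the stand, judged by comparing wrist pictures.
- **Block and bench:** The block lies inside the tray, and the other items look unmoved in the top picture.

**What disagreed or was tight**
- Fitting the wrist pictures put the roller's grip about 122–125 mm above the bench, but touching the panel implied about 128–129 mm.
- The gripper therefore passed only about 4 mm above the work light, by calculation. The measured forces showed no sign of contact.

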